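# Load the lamp clamping fixture and latch its gate

### The arm

A 6-joint arm with a two-finger parallel gripper is mounted at the origin on the work surface. World frame = base frame: x ahead of the robot, y to its left, z up, the work surface at z = 0. Lengths are in m, angles in rad, forces in N, time in s.
With the tool pointing down it reaches from about 0.3 to 0.85 m from the base axis. Payload 4.2 kg.
Tool frame: the origin (TCP) lies midway between the tips of the shut fingers; the grasp point (between the pads) lies 19 mm behind it; z points along the fingers, y is the direction in which the jaws open and shut (so a half turn about z gives the same grasp; the last joint's range is limited). The gripper opens to 91 mm and grips with 3 to 60 N. Pads are 32 mm wide; open, the fingers measure 118 mm over their backs; the gripper's body (76 mm by 178 mm) begins 60 mm behind the grasp point.
Start: joints at [1.309, 0.32, 1.565, -0, 1.257, -0.02], TCP at [0.138, 0.558, 0.214] pointing down, gripper open.
Joint ranges: [-3.11, 3.11], [-0.84, 2.01], [0.21, 2.61], [-1.34, 4.49], [0.05, 2.63], [-2.56, 2.56]. Speed limits (rad/s): [2.57, 2.57, 3.14, 3.14, 3.14, 3.14].

### API

Orientations are given as a unit quaternion [x, y, z, w].
In Python, from station import monitor, capture, ticket gives the robot as it stands.
- The arm moves only by the tool drive_tool, never from a script. Its argument "deltas" is one flat list of numbers, 6 for each row, row after row: the shift along the tool's x, y, z in m, then the turn, a rotation vector about the tool's x, y, z in degrees. A call has exactly 5 rows; each row is the pose to reach, as a shift and turn from the pose measured when the call began, along the tool's axes at that moment; what a row does not reach only later rows make up. A row lasts 1/12 s, in which the tool goes at most 41.7 mm and 7.16 degrees, less where a joint would pass 70% of its speed; a pose out of reach is approached as far as the arm can. A call with a gripper value outside its range is refused whole. "grip" is the finger opening in m, from 0 to 0.0912, set as the call begins (left out, the last holds). The fingers move at their own pace and stop on an object; "grip_force" is the grip in N (left out, the last holds). Time passes only in rows, so rows that repeat a pose let the fingers close, or fill a call up. It gives the time, the measured TCP pose, the force and the opening at its end, in the units of the state.
- monitor.state(): the state, without advancing time (a new reading comes with each control period).
- capture(name): name is "scene" or "top" or "wrist"; returns a dict with "frame" (384x512x3 uint8, red, green, blue), "range_z" (384x512 float32, m along the optical axis (not along the pixel's ray), 0 where there is no reading), "camera_matrix" (3x3 intrinsics, pixels), "pose" (4x4, takes a point from camera to world coordinates); the wrist camera has in their place "tool_from_camera" (4x4, takes a point from camera to tool coordinates, whose origin is the TCP and whose axes are the flange's). Camera axes: x right, y down, z forward; pixel columns grow to the right and rows downward; lengths in m; the calibration is good to about 2 mm. A picture is of the moment at which its call begins: read the wrist's pose just before it.
- ticket.sign_off(): hands the job in, once; it reports no verdict.
The state is a dict: "clock": time; "joints": joint angles; "qvel": joint speeds; "joint_efforts": joint torques, N m; "position": TCP position; "tool_rot": TCP orientation; "ft_force": force on the tool from outside, world axes, zero at the start; "moment": the same for the moment, N m; "gripper_width": finger opening in m.
Only numpy, scipy, OpenCV 4.12 (cv2) and the standard library are available. Lean on these libraries where they do the work, as an engineer would, in place of code of your own. Each camera call takes 0.05 s, during which the arm holds its last target. There are 200 camera calls.

### The job

Stand every lamp cartridge that is on the bench upright in the clamping fixture, one to a bay, right down on the fixture plate; any bay will do. When all are in, push the sliding gate fully home, throw the draw latch's lever right over towards the gate so that its wire loop can reach, bring the loop down behind the keeper on the gate, and then press the lever over centre until it lies flat, so that the latch holds the gate drawn tight. Leave the other things on the bench where they are.

Things in the scene. Friction and masses are not known exactly. Their poses are not given: they have to be found in the camera images.
- fixture: Clamping fixture, fixed: steel plate 300 x 290 x 12 mm, two banks of two bays, a draw latch between the banks, a sliding gate. Origin: on the bench under the lever's pivot. x = draw direction, from latch to gate (plate from x -112 to +188 mm); y along the row of bays (bays at x 26, y +-55.5 and +-111 mm); z up. Bay walls 4.5 mm thick (back wall 12 mm, x -12 to 0), tops 45 mm above the bench.
- bay0 (a point): Centre of the floor of a bay (on the fixture plate, 12 mm above the bench), where the middle of a cartridge's foot belongs. Axes as the fixture's. Free space 51 mm across y; along x 26 mm to the back wall and 24 mm to the gate once home (open towards +x before that).
- bay1 (a point): Centre of the floor of a bay (on the fixture plate, 12 mm above the bench), where the middle of a cartridge's foot belongs. Axes as the fixture's. Free space 51 mm across y; along x 26 mm to the back wall and 24 mm to the gate once home (open towards +x before that).
- bay2 (a point): Centre of the floor of a bay (on the fixture plate, 12 mm above the bench), where the middle of a cartridge's foot belongs. Axes as the fixture's. Free space 51 mm across y; along x 26 mm to the back wall and 24 mm to the gate once home (open towards +x before that).
- bay3 (a point): Centre of the floor of a bay (on the fixture plate, 12 mm above the bench), where the middle of a cartridge's foot belongs. Axes as the fixture's. Free space 51 mm across y; along x 26 mm to the back wall and 24 mm to the gate once home (open towards +x before that).
- cartridge0: Lamp cartridge: aluminium cylinder 44 mm in diameter, 90 mm tall, about 0.28 kg, heavier at the foot, with three fins at mid-height and a black disc on top; stands upright on the bench at the start. Origin: centre of the underside, z along its axis to the top. Three or four of them are present; None if absent.
- cartridge1: Lamp cartridge: aluminium cylinder 44 mm in diameter, 90 mm tall, about 0.28 kg, heavier at the foot, with three fins at mid-height and a black disc on top; stands upright on the bench at the start. Origin: centre of the underside, z along its axis to the top. Three or four of them are present; None if absent.
- cartridge2: Lamp cartridge: aluminium cylinder 44 mm in diameter, 90 mm tall, about 0.28 kg, heavier at the foot, with three fins at mid-height and a black disc on top; stands upright on the bench at the start. Origin: centre of the underside, z along its axis to the top. Three or four of them are present; None if absent.
- cartridge3: Lamp cartridge: aluminium cylinder 44 mm in diameter, 90 mm tall, about 0.28 kg, heavier at the foot, with three fins at mid-height and a black disc on top; stands upright on the bench at the start. Origin: centre of the underside, z along its axis to the top. Three or four of them are present; None if absent.
- gate (a joint): Sliding gate, m: 0 = fully home, grows as it opens towards the fixture's +x (at most 0.06; starts 0.04 to 0.058). Stays where left; about 4 N slides it. An aluminium bar across all bays, 75 mm deep along x, its top 31 mm above the bench, with an upright push plate; when home it leaves 2 mm of play to the cartridges.
- push_plate (a point): Middle of the outer (+x) face of the gate's push plate, 50 mm above the bench: plate 90 mm wide along y, 8 mm thick along x, its top edge 62 mm above the bench. Push it towards the fixture's -x. Axes as the fixture's.
- keeper (a joint): The keeper's sprung draw, m: 0 = free, grows (to 0.006) as the loop pulls it towards the latch against a spring of 8 N/mm; about 0.0033 when the latch is properly closed.
- keeper_notch (a point): Where the middle of the loop's bar sits when it touches the keeper, 36 mm above the bench; moves with the gate; axes as the fixture's. The keeper is a steel hook on the gate, 20 mm wide, top 52 mm above the bench: upright face 5 mm to -x of this point, lip above it ending at this point's x (lip underside 8 mm above it). The bar must come down on the +x side of the lip onto the gate's top.
- pivot (a point): Hinge axis of the latch lever, along the fixture's y, 40 mm above the bench.
- lever (a joint): Latch lever, rad: 0 = flat, closed, pointing to the fixture's -x; grows as it swings up and over towards the gate (1.57 upright, stop at 1.75). Starts 1.0 to 1.4, stays where left (0.12 N m moves it). Steel bar 26 mm wide, 8 mm thick, tip 75 mm from the pivot. With the loop hooked it meets the spring below about 0.9 (a few N at the tip), passes centre near 0.15 and then holds itself shut.
- lever_tip (a point): End of the lever, 75 mm from the pivot, middle of the bar.
- loop (a joint): Wire loop's angle on the lever, rad; its angle above the fixture's +x (level, to the gate) is this minus the lever's. Starts near its stop, 2.85, folded up. Friction holds it up with the lever over until its bar is pushed towards the gate (0.3 N; straight down jams); below 0.8 above level it drops. Hinge pin on the lever: x -19.7, z -3.5 mm from the pivot with the lever flat; turns with it.
- loop_bar (a point): Middle of the loop's cross-bar, 80 mm from the loop's hinge pin: steel bar 10 mm thick and 46 mm long along the fixture's y, joined by two 7 mm rods 34 mm apart, which pass either side of the keeper.
- reflector: Bright reflector bowl, 90 mm across, 40 mm high, loose, bystander. Origin: centre of the underside.
- bezel: Black lamp bezel ring 100 mm across, 16 mm high, loose, bystander. Origin: centre of the underside.
- screwdriver: Screwdriver 200 mm long lying on the bench, bystander.
- driver_case: Black driver case 70 x 50 x 28 mm, bystander. Origin: centre of the underside.
- primer_jar: Small jar 52 mm across, 45 mm high, bystander. Origin: centre of the underside.

How it is judged:
On the way, in this order (a step that is already met when the one before it is completed fails the run):
1. every cartridge present stands in a bay (((horizontal distance between cartridge0 and bay0 below 0.008 m and z of cartridge0 in the frame of bay0 below 0.005 m) or (horizontal distance between cartridge0 and bay1 below 0.008 m and z of cartridge0 in the frame of bay1 below 0.005 m) or (horizontal distance between cartridge0 and bay2 below 0.008 m and z of cartridge0 in the frame of bay2 below 0.005 m) or (horizontal distance between cartridge0 and bay3 below 0.008 m and z of cartridge0 in the frame of bay3 below 0.005 m)) and angle between each of cartridge0, cartridge1, cartridge2, cartridge3's own z axis and vertical below 0.1 rad and ((horizontal distance between cartridge1 and bay0 below 0.008 m and z of cartridge1 in the frame of bay0 below 0.005 m) or (horizontal distance between cartridge1 and bay1 below 0.008 m and z of cartridge1 in the frame of bay1 below 0.005 m) or (horizontal distance between cartridge1 and bay2 below 0.008 m and z of cartridge1 in the frame of bay2 below 0.005 m) or (horizontal distance between cartridge1 and bay3 below 0.008 m and z of cartridge1 in the frame of bay3 below 0.005 m)) and ((horizontal distance between cartridge2 and bay0 below 0.008 m and z of cartridge2 in the frame of bay0 below 0.005 m) or (horizontal distance between cartridge2 and bay1 below 0.008 m and z of cartridge2 in the frame of bay1 below 0.005 m) or (horizontal distance between cartridge2 and bay2 below 0.008 m and z of cartridge2 in the frame of bay2 below 0.005 m) or (horizontal distance between cartridge2 and bay3 below 0.008 m and z of cartridge2 in the frame of bay3 below 0.005 m)) and ((horizontal distance between cartridge3 and bay0 below 0.008 m and z of cartridge3 in the frame of bay0 below 0.005 m) or (horizontal distance between cartridge3 and bay1 below 0.008 m and z of cartridge3 in the frame of bay1 below 0.005 m) or (horizontal distance between cartridge3 and bay2 below 0.008 m and z of cartridge3 in the frame of bay2 below 0.005 m) or (horizontal distance between cartridge3 and bay3 below 0.008 m and z of cartridge3 in the frame of bay3 below 0.005 m))), for 0.2 s.
2. with the cartridges in, the gate is home and the loop's bar lies behind the keeper, under the height of its lip, while the lever is still up (value of joint gate below 0.004 m and x of loop_bar in the frame of keeper_notch between -0.003 and 0.03 m and z of loop_bar in the frame of keeper_notch below 0.006 m and value of joint lever above 0.6 rad), for 0.1 s.
3. the lever is pressed flat over centre with the loop drawing the keeper (value of joint gate below 0.004 m and x of loop_bar in the frame of keeper_notch between -0.003 and 0.03 m and z of loop_bar in the frame of keeper_notch below 0.006 m and value of joint lever below 0.06 rad and value of joint keeper above 0.002 m), for 0.2 s.
At the end, for the whole second after the job is handed in: Every cartridge present stands upright (within 0.1 rad) on the floor of a bay (foot within 8 mm of the bay's centre, within 5 mm of its floor); the gate is home within 4 mm; the loop's bar is behind the keeper; the lever is flat within 0.06 rad and the keeper is drawn by more than 2 mm (all of step 1 and all of step 3); the robot touches nothing.
It fails at once if a bystander (reflector bowl, bezel ring, screwdriver, driver case, jar) is shifted by more than 50 mm (distance of any of reflector, bezel, screwdriver, driver_case, primer_jar from where it was at the start of the episode above 0.05 m).
Of cartridge0, cartridge1, cartridge2, cartridge3 only 3 to 4 are there at a start; the rules pass over those that are not, and their reading is None.
At some moment in a run one of cartridge0, cartridge1, cartridge2, cartridge3 may be knocked a few centimetres aside while the robot is not near it.
Once in a run the grip may slacken for a moment while it holds something.
It also fails if it takes over 210 s, if anything falls off the work surface, if the arm or the gripper's body presses on something with over 40 N, if the wrist force passes 120 N, or if a joint passes its speed limit or range.

## Working session

There is one attempt and no reset: what is moved stays moved. The work goes in short steps, Python scripts to look and compute and a tool call to move; the robot and the scene stay as the last step left them, time stands still between calls to the robot, and variables do not carry over. Pictures are saved under pics/ and viewed, on a budget of 14 in all, crops included, one or two more only if the job needs it, and the job is handed in when it is done.

Besides the shell and the picture viewer there is one more tool, called after "Call:" as name(argument=value, ...), one argument or row to a line, values as JSON. drive_tool: Moves the arm, as the interface text tells. Its arguments: {"type":"object","properties":{"deltas":{"type":"array","items":{"type":"number"}},"grip":{"type":"number"},"grip_force":{"type":"number"}},"required":["deltas"]}

```bash
mkdir -p pics; ls; cat > h.py <<'E'
import numpy as np, cv2
from station import monitor, capture, ticket
from scipy.spatial.transform import Rotation as R
def cloud(c):
    K=np.array(c["camera_matrix"]);z=c["range_z"];v,u=np.indices(z.shape)
    P=np.stack([(u-K[0,2])/K[0,0]*z,(v-K[1,2])/K[1,1]*z,z],-1)
    T=np.array(c["pose"]);W=P@T[:3,:3].T+T[:3,3];W[z==0]=np.nan
    return W
def toolpose():
    s=monitor.state();T=np.eye(4);T[:3,:3]=R.from_quat(s["tool_rot"]).as_matrix();T[:3,3]=s["position"];return T
def wrist():
    T=toolpose();c=capture("wrist");c["pose"]=T@np.array(c["tool_from_camera"]);return c
def save(c,n):
    cv2.imwrite("pics/"+n,cv2.cvtColor(np.ascontiguousarray(c["frame"]),cv2.COLOR_RGB2BGR))
def delta(p):
    "world shift p (target TCP) -> tool axes mm"
    T=toolpose();return (T[:3,:3].T@(np.array(p)-T[:3,3])*1000).round(1)
E
python3 - <<'E'
from h import *
s=monitor.state();print({k:np.round(v,3) for k,v in s.items()})
for n in("top","scene"):
    c=capture(n);save(c,n+"1.png");np.savez(n+"1.npz",**c);print(n,np.round(c["camera_matrix"],1).tolist(),np.round(c["pose"],3).tolist())
E
```

```text
pics
{'clock': np.float64(0.0), 'joints': array([ 1.309,  0.32 ,  1.566, -0.   ,  1.257, -0.02 ]), 'qvel': array([ 0.002, -0.002,  0.003, -0.001, -0.   ,  0.001]), 'joint_efforts': array([ -0.   , -41.246, -23.198,   0.073,   0.045,  -0.   ]), 'position': array([0.138, 0.558, 0.213]), 'tool_rot': array([ 0.121,  0.993, -0.001, -0.   ]), 'ft_force': array([ 0.402, -0.946, -0.285]), 'moment': array([ 0.037, -0.023, -0.002]), 'gripper_width': np.float64(0.092)}
top [[454.6, 0.0, 261.4], [0.0, 454.6, 190.2], [0.0, 0.0, 1.0]] [[-0.07, -0.971, 0.228, 0.297], [-0.998, 0.069, -0.011, 0.06], [-0.005, -0.228, -0.974, 1.225], [0.0, 0.0, 0.0, 1.0]]
scene [[463.9, 0.0, 249.4], [0.0, 463.9, 195.2], [0.0, 0.0, 1.0]] [[-0.878, 0.381, -0.288, 0.909], [0.478, 0.69, -0.543, 0.682], [-0.008, -0.615, -0.788, 0.968], [0.0, 0.0, 0.0, 1.0]]
```

View pics/top1.png

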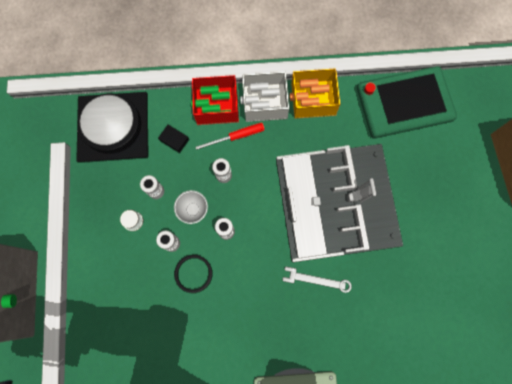

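View pics/scene1.png

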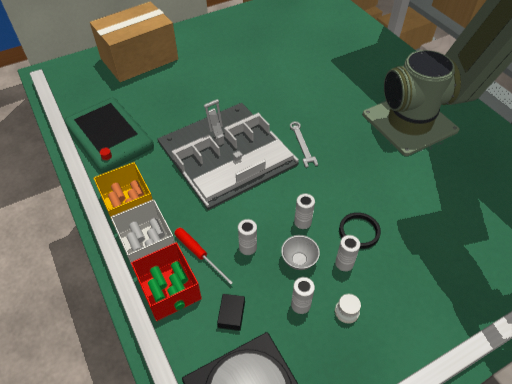

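The top view shows 4 cartridges with black discs at (221,165), (150,184), (166,240) and (224,228). The fixture spans (278–400, 145–260), with the white gate to the left (world +y), the bays facing it and the lever standing near (362,190). The jar is at (131,220), the bowl at (191,207), and there is also a spanner at (318,282).

```bash
python3 - <<'E'
from h import *
W={}
for n in("top","scene"):
    c=dict(np.load(n+"1.npz"));w=W[n]=cloud(c);g=c["frame"].astype(int).max(-1)
    m=((w[...,2]>.08)&(w[...,2]<.1)&(g<75)&(w[...,0]>.2)&(w[...,0]<.8)).astype(np.uint8)
    k,l,st,ce=cv2.connectedComponentsWithStats(m)
    for i in range(1,k):
        if st[i,4]>15: print(n,"disc",ce[i].round(1),st[i,4],np.nanmedian(w[l==i],0).round(4), w[l==i].mean(0).round(4))
    # bodies: points 30..95mm high
    # bench and fixture
c=dict(np.load("top1.npz"));w=W["top"];f=c["frame"].astype(int)
print("bench z",np.nanmedian(w[300:340,200:250,2]))
sub=np.zeros(w.shape[:2],bool);sub[135:270,268:410]=1
sat=f.max(-1)-f.min(-1)
plate=sub&(w[...,2]>.007)&(sat<40)
cnt=max(cv2.findContours(plate.astype(np.uint8),0,2)[0],key=cv2.contourArea)
print("plate n",plate.sum(),cv2.minAreaRect(cnt))
def rect(m,name):
    p=w[m][:,:2].astype(np.float32)
    (a,s,t)=cv2.minAreaRect(p);print(name,len(p),np.round(a,4),np.round(s,4),round(t,2),"z",np.median(w[m][:,2]).round(4));print(cv2.boxPoints((a,s,t)).round(4).tolist())
rect(plate&(abs(w[...,2]-.012)<.004),"plate12")
rect(sub&(abs(w[...,2]-.031)<.003)&(f.min(-1)>150),"gate31")
rect(sub&(abs(w[...,2]-.045)<.003),"walls45")
rect(sub&(abs(w[...,2]-.062)<.004),"push62")
rect(sub&(w[...,2]>.068),"lever")
m=sub&(w[...,2]>.068)
for p in sorted(w[m].round(3).tolist(),key=lambda p:p[2])[::4]:print(p)
E
```

```text
top disc [508.6 131.7] 79 [ 0.6762 -0.6137  0.0882] [ 0.6757 -0.6136  0.0891]
top disc [220.4 166.1] 45 [0.6351 0.1502 0.0911] [0.6348 0.1497 0.0911]
top disc [148.  183.2] 45 [0.6025 0.3383 0.0909] [0.6025 0.3382 0.0906]
top disc [223.3 226.1] 48 [0.4775 0.1508 0.0899] [0.4774 0.1503 0.0899]
top disc [164.6 239.1] 50 [0.455  0.2977 0.0913] [0.4549 0.2984 0.0908]
top disc [ 18.2 294.2] 398 [0.3458 0.6581 0.0906] [0.3462 0.6582 0.0901]
scene disc [305.4 200.1] 56 [0.4781 0.153  0.0891] [0.4779 0.1532 0.0892]
scene disc [246.8 226.3] 64 [0.6357 0.1521 0.0893] [0.636  0.1523 0.0894]
scene disc [349.9 242.5] 69 [0.4555 0.3011 0.0901] [0.456  0.3012 0.0899]
scene disc [303.3 285.7] 83 [0.6037 0.3406 0.0901] [0.6036 0.3406 0.0899]
bench z -0.0001816429767451666
plate n 11474 ((338.8958740234375, 200.82369995117188), (108.34075164794922, 112.21821594238281), 81.25383758544922)
plate12 6394 [ 0.541  -0.1466] [0.3182 0.3383] 7.79 z 0.0122
[[0.36039999127388, -0.0006000000284984708], [0.40630000829696655, -0.33570000529289246], [0.7214999794960022, -0.29260000586509705], [0.6757000088691711, 0
[... 1652 characters left out ...]
522, -0.215, 0.098]
[0.542, -0.225, 0.099]
[0.547, -0.227, 0.101]
[0.527, -0.217, 0.102]
[0.541, -0.226, 0.103]
[0.539, -0.226, 0.104]
[0.551, -0.227, 0.106]
[0.523, -0.218, 0.107]
[0.521, -0.219, 0.113]
[0.557, -0.215, 0.116]
[0.556, -0.219, 0.119]
[0.522, -0.222, 0.123]
[0.56, -0.218, 0.126]
[0.522, -0.222, 0.131]
[0.522, -0.224, 0.134]
[0.562, -0.226, 0.136]
[0.536, -0.22, 0.136]
[0.562, -0.221, 0.137]
[0.533, -0.227, 0.137]
[0.559, -0.223, 0.138]
[0.543, -0.228, 0.138]
[0.564, -0.223, 0.139]
[0.551, -0.224, 0.139]
[0.543, -0.221, 0.139]
[0.53, -0.229, 0.139]
[0.556, -0.22, 0.14]
[0.538, -0.22, 0.14]
[0.533, -0.224, 0.14]
[0.558, -0.22, 0.141]
[0.525, -0.223, 0.141]
[0.547, -0.225, 0.142]
```

```bash
cat >> h.py <<'E'
def fixfit(w,th0=4.0,verbose=1):
    """fixture frame from cloud: yaw (deg beyond 90) and origin, from wall tops (z 45) """
    out=[]
    m=(abs(w[...,2]-.045)<.003)&(w[...,0]>.36)&(w[...,0]<.71)&(w[...,1]<-.1)&(w[...,1]>-.3)
    P=w[m][:,:2]
    def co(th,P):
        a=np.radians(th);return np.c_[-np.sin(a)*P[:,0]+np.cos(a)*P[:,1],-np.cos(a)*P[:,0]-np.sin(a)*P[:,1]]
    th=th0
    for _ in range(4):
        q=co(th,P); lo=np.percentile(q[:,0],3); 
        b=q[(q[:,0]<lo+.016)]
        # back wall: rear & front edges by bins in y
        ys=np.linspace(*np.percentile(b[:,1],[2,98]),16);A=[]
        for y0,y1 in zip(ys[:-1],ys[1:]):
            s=b[(b[:,1]>y0)&(b[:,1]<y1)]
            if len(s)>3:A.append(((y0+y1)/2,np.median(s[:,0])))
        A=np.array(A);k=np.polyfit(A[:,0],A[:,1],1);r=A[:,1]-np.polyval(k,A[:,0]);g=abs(r)<.003;k=np.polyfit(A[g,0],A[g,1],1)
        th-=np.degrees(np.arctan(k[0]))
    q=co(th,P)
    xb=np.median(A[g,1]);lo,hi=q[:,1].min(),q[:,1].max()
    if verbose:print("th",th,"backwall mid x",xb,"y extents",lo,hi,"width",hi-lo, "n",len(P))
    a=np.radians(th);xf=np.array([-np.sin(a),np.cos(a)]);yf=np.array([-np.cos(a),-np.sin(a)])
    org=(xb+.006)*xf+(lo+hi)/2*yf
    return th,org,xf,yf
def tofix(W,F):
    th,o,xf,yf=F;d=W[...,:2]-o;return np.stack([d@xf,d@yf,W[...,2]],-1)
E
python3 - <<'E'
from h import *
for n in("top","scene"):
    w=cloud(dict(np.load(n+"1.npz")));F=fixfit(w);print(n,F)
    q=tofix(w,F);p=q[(abs(q[...,2]-.012)<.003)&(abs(q[...,0])<.25)&(abs(q[...,1])<.16)];print("plate ext",np.percentile(p,[.5,99.5],axis=0).round(4))
    p=q[(abs(q[...,2]-.062)<.003)&(abs(q[...,0]-.1)<.1)&(abs(q[...,1])<.06)];print("push",np.percentile(p,[5,50,95],axis=0).round(4),len(p))
    p=q[(q[...,2]>.07)&(abs(q[...,0])<.1)&(abs(q[...,1])<.06)&(q[...,2]<.2)];print("lever/loop",p.min(0),p.max(0),p[p[:,2].argsort()[-10:]].mean(0))
c=capture("wrist");print(np.round(c["tool_from_camera"],3).tolist(),np.round(c["camera_matrix"],1).tolist())
E
```

```text
th 4.108191457967132 backwall mid x -0.2399153790624162 y extents -0.6659649789839068 -0.3825403920440524 width 0.28342458693985445 n 561
top (np.float64(4.108191457967132), array([ 0.53966335, -0.19575686]), array([-0.07164005,  0.99743055]), array([-0.99743055, -0.07164005]))
plate ext [[-0.1111 -0.1416  0.0091]
 [ 0.1865  0.144   0.0149]]
push [[ 0.1629 -0.0402  0.0595]
 [ 0.1665  0.0032  0.0618]
 [ 0.1705  0.0405  0.0646]] 82
lever/loop [-0.0333251  -0.02184116  0.07042005] [-0.00990151  0.02149     0.14400416] [-0.02744538 -0.00195287  0.14166831]
th 3.6504539921938193 backwall mid x -0.23034315870448505 y extents -0.6700101991743623 -0.38664901215837905 width 0.2833611870159833 n 351
scene (np.float64(3.6504539921938193), array([ 0.54154143, -0.19024958]), array([-0.06366935,  0.99797105]), array([-0.99797105, -0.06366935]))
plate ext [[-0.1109 -0.1445  0.009 ]
 [ 0.1871  0.1413  0.0148]]
push [[ 0.1633 -0.0417  0.0591]
 [ 0.1668  0.0017  0.0606]
 [ 0.171   0.0405  0.0633]] 71
lever/loop [-0.04150562 -0.02357097  0.07033204] [-0.01107335  0.02057736  0.14113653] [-0.02724091  0.00301513  0.13929176]
[[-0.0, -0.966, -0.258, 0.073], [1.0, 0.0, -0.0, 0.0], [0.0, -0.258, 0.966, -0.171], [0.0, 0.0, 0.0, 1.0]] [[267.5, 0.0, 259.3], [0.0, 267.5, 196.5], [0.0, 0.0, 1.0]]
```

Call:
drive_tool(
  deltas=[0, 0, -0.04, 0, 0, -6, 0, 0, -0.08, 0, 0, -12, 0, 0, -0.12, 0, 0, -18, 0, 0, -0.15, 0, 0, -18, 0, 0, -0.15, 0, 0, -18],
)

```text
clock: 0.57
position: [0.1382, 0.5602, 0.3705]
tool_rot: [-0.036, 0.999, 0.006, 0.002]
ft_force: [0.3, -0.8, 0.1]
gripper_width: 0.0913
```

Call:
drive_tool(
  deltas=[-0.025, -0.031, 0.0, 0, 0, 0, -0.05, -0.062, 0.0, 0, 0, 0, -0.075, -0.093, 0.0, 0, 0, 0, -0.1, -0.124, 0, 0, 0, 0, -0.125, -0.155, 0, 0, 0, 0],
)

```text
clock: 0.98
position: [0.2747, 0.413, 0.3685]
tool_rot: [-0.036, 0.999, 0.005, 0.001]
ft_force: [0.8, 0.5, -0.4]
gripper_width: 0.0915
```

Call:
drive_tool(
  deltas=[-0.025, -0.031, 0.015, 0, 0, 0, -0.05, -0.062, 0.03, 0, 0, 0, -0.075, -0.093, 0.04, 0, 0, 0, -0.1, -0.124, 0.05, 0, 0, 0, -0.125, -0.155, 0.05, 0, 0, 0],
)

```text
clock: 1.4
position: [0.4102, 0.2661, 0.3146]
tool_rot: [-0.036, 0.999, 0.004, -0.001]
ft_force: [-0.3, 0.4, 0.6]
gripper_width: 0.0913
```

Call:
drive_tool(
  deltas=[-0.02, -0.02, 0, 0, 0, 0, -0.04, -0.04, 0, 0, 0, 0, -0.06, -0.06, 0, 0, 0, 0, -0.06, -0.06, 0, 0, 0, 0, -0.06, -0.06, 0, 0, 0, 0],
)

```text
clock: 1.82
position: [0.4747, 0.2098, 0.313]
tool_rot: [-0.035, 0.999, 0.004, -0.002]
ft_force: [-0.3, 0.2, -1.1]
gripper_width: 0.0916
```

```bash
cat >> h.py <<'E'
def discs(c,w):
    g=c["frame"].astype(int).max(-1);r=[]
    for z in (.09,.102):
        pass
    m=((w[...,2]>.08)&(w[...,2]<.112)&(g<80)&(w[...,0]>.3)&(w[...,0]<.8)&(abs(w[...,1])<.45)).astype(np.uint8)
    k,l,st,ce=cv2.connectedComponentsWithStats(m)
    for i in range(1,k):
        if st[i,4]>40: p=w[l==i];r.append(np.r_[(p.min(0)+p.max(0))[:2]/2,np.median(p[:,2]),(np.ptp(p[:,:2],axis=0)),st[i,4]])
    return np.array(r).round(4)
E
python3 - <<'E'
from h import *
c=wrist();w=cloud(c);save(c,"w1.png");np.savez("w1.npz",**c);s=monitor.state();print(s["position"],s["tool_rot"],s["joints"]);print(discs(c,w))
for d in discs(c,w): print(d[:2],delta([d[0],d[1],.06]))
E
```

```text
[0.47399973 0.21050295 0.31326922] [-0.03590713  0.99934525  0.00414121 -0.00161134] [ 0.39000812  0.18218888  1.50483404  0.00894625  1.45472526 -1.25365539]
[[4.546e-01 3.005e-01 9.080e-02 2.420e-02 2.420e-02 2.210e+02]
 [4.761e-01 1.520e-01 9.090e-02 2.310e-02 2.090e-02 1.930e+02]]
[0.4546 0.3005] [ 12.1  89.  254.1]
[0.4761 0.152 ] [  1.4 -60.6 252.8]
```

View pics/w1.png

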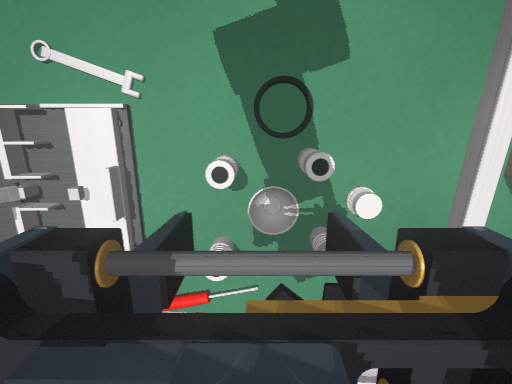

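The wrist view shows cartridges at (220,173) and (319,166). The other two are hidden below the gripper. Picking the one at (0.476,0.152) first.

Call:
drive_tool(
  deltas=[0.001, -0.03, 0.03, 0, 0, 0, 0.0015, -0.061, 0.06, 0, 0, 0, 0.0015, -0.061, 0.09, 0, 0, 0, 0.0015, -0.061, 0.12, 0, 0, 0, 0.0015, -0.061, 0.12, 0, 0, 0],
  grip=0.0912,
)

```text
clock: 2.28
position: [0.4715, 0.15, 0.1875]
tool_rot: [-0.036, 0.999, 0.003, -0.008]
ft_force: [-0.8, -0.8, -0.6]
gripper_width: 0.0913
```

```bash
python3 - <<'E'
from h import *
c=wrist();w=cloud(c);print(monitor.state()["position"]);d=discs(c,w);print(d)
for e in d: print(delta([e[0],e[1],.057]))
E
```

```text
[0.4736543  0.15077339 0.19059123]
[[4.541e-01 3.008e-01 9.080e-02 2.370e-02 2.510e-02 4.240e+02]
 [4.765e-01 1.527e-01 9.080e-02 2.450e-02 2.430e-02 4.320e+02]]
[  7.3 150.1 134.8]
[ -4.3   0.7 133.6]
```

Call:
drive_tool(
  deltas=[-0.003, 0.001, 0.03, 0, 0, 0, -0.003, 0.001, 0.06, 0, 0, 0, -0.003, 0.001, 0.09, 0, 0, 0, -0.003, 0.001, 0.118, 0, 0, 0, -0.003, 0.001, 0.133, 0, 0, 0],
)

```text
clock: 2.75
position: [0.475, 0.1541, 0.0571]
tool_rot: [-0.037, 0.999, 0.004, -0.005]
ft_force: [-0.4, -0.0, -0.4]
gripper_width: 0.0912
```

Call:
drive_tool(
  deltas=[0, 0, 0, 0, 0, 0, 0, 0, 0, 0, 0, 0, 0, 0, 0, 0, 0, 0, 0, 0, 0, 0, 0, 0, 0, 0, 0, 0, 0, 0],
  grip=0.03,
  grip_force=25,
)

```text
clock: 3.17
position: [0.4762, 0.1546, 0.0588]
tool_rot: [-0.038, 0.999, 0.004, -0.003]
ft_force: [-0.1, -0.9, 0.6]
gripper_width: 0.0606
```

Call:
drive_tool(
  deltas=[0, 0, 0, 0, 0, 0, 0, 0, 0, 0, 0, 0, 0, 0, 0, 0, 0, 0, 0, 0, 0, 0, 0, 0, 0, 0, 0, 0, 0, 0],
)

```text
clock: 3.58
position: [0.4769, 0.1544, 0.0595]
tool_rot: [-0.038, 0.999, 0.004, -0.003]
ft_force: [1.4, -1.8, 5.7]
gripper_width: 0.0434
```

Call:
drive_tool(
  deltas=[0, 0, -0.03, 0, 0, 0, 0, 0, -0.065, 0, 0, 0, 0, 0, -0.1, 0, 0, 0, -0.015, -0.02, -0.135, 0, 0, 0, -0.035, -0.05, -0.165, 0, 0, 0],
)

```text
clock: 4.0
position: [0.5126, 0.1111, 0.2217]
tool_rot: [-0.039, 0.999, 0.005, -0.003]
ft_force: [1.0, 1.2, -3.4]
gripper_width: 0.0439
```

Call:
drive_tool(
  deltas=[-0.02, -0.027, -0.02, 0, 0, 0, -0.04, -0.054, -0.03, 0, 0, 0, -0.06, -0.081, -0.03, 0, 0, 0, -0.08, -0.108, -0.03, 0, 0, 0, -0.1, -0.135, -0.03, 0, 0, 0],
)

```text
clock: 4.42
position: [0.6232, -0.0171, 0.2488]
tool_rot: [-0.039, 0.999, 0.005, -0.004]
ft_force: [-0.3, -0.2, -3.6]
gripper_width: 0.0434
```

Call:
drive_tool(
  deltas=[-0.02, -0.027, 0, 0, 0, 0, -0.04, -0.054, 0, 0, 0, 0, -0.06, -0.081, 0, 0, 0, 0, -0.06, -0.085, 0, 0, 0, 0, -0.06, -0.085, 0, 0, 0, 0],
)

```text
clock: 4.83
position: [0.6896, -0.099, 0.2446]
tool_rot: [-0.038, 0.999, 0.006, -0.006]
ft_force: [-0.6, 0.1, -3.4]
gripper_width: 0.0435
```

```bash
python3 - <<'E'
from h import *
c=wrist();w=cloud(c);save(c,"w2.png");np.savez("w2.npz",**c);s=monitor.state();print(s["position"],s["tool_rot"],s["joints"].round(2) if hasattr(s["joints"],"round") else s["joints"],s["gripper_width"])
F=fixfit(w);print(F)
q=tofix(w,F);p=q[(abs(q[...,2]-.012)<.003)&(abs(q[...,0])<.25)&(abs(q[...,1])<.16)];print("plate ext",np.percentile(p,[.5,99.5],axis=0).round(4))
p=q[(abs(q[...,2]-.045)<.003)&(abs(q[...,0])<.06)&(abs(q[...,1])<.16)];print(np.histogram(p[:,1],np.arange(-.15,.151,.005))[0])
E
```

```text
[ 0.68896933 -0.09740338  0.24535154] [-0.03826438  0.99923273  0.00615788 -0.00564545] [-0.16  0.51  1.18  0.01  1.46 -1.81] 0.0437232430394881
th 3.6445375218985974 backwall mid x -0.23295314288027943 y extents -0.6681680583098214 -0.46137513009890885 width 0.20679292821091255 n 2066
(np.float64(3.6445375218985974), array([ 0.57805598, -0.19059372]), array([-0.06356629,  0.99797762]), array([-0.99797762, -0.06356629]))
plate ext [[-0.1115 -0.1048  0.0103]
 [ 0.1858  0.1162  0.0146]]
[  0   0   0   0   0   0   0   0   0  88 100  35  35  27  39  37  33  30
  38  40  89 128  34  33  40  42  35  39  42  45  38  99 116   0  17  23
  31  35  34  23  18   6  84 187  48  44  53  52  47  50  32   0   0   0
   0   0   0   0   0   0]
```

View pics/w2.png

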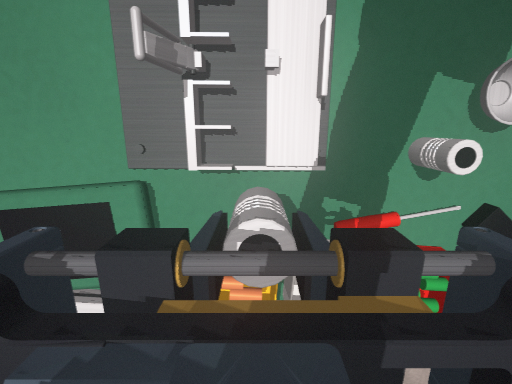

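The wrist view shows the fixture: bay walls at x≈185–235, gate at 268–330, lever leaning at (165,50) with the loop behind at (138,30). The cartridge is held upright. Now refining the bay origin from the wall centres.

```bash
python3 - <<'E'
from h import *
w=cloud(dict(np.load("w2.npz")));F=list(fixfit(w,verbose=0));q=tofix(w,F)
p=q[(abs(q[...,2]-.045)<.0025)&(q[...,0]>.004)&(q[...,0]<.06)&(abs(q[...,1])<.2)]
print("wall x ext",np.percentile(p[:,0],[1,99]))
y=np.sort(p[:,1]);g=np.split(y,np.where(np.diff(y)>.01)[0]+1)
for s in g: print(len(s),s.min().round(4),s.max().round(4),((s.min()+s.max())/2).round(4))
b=q[(abs(q[...,2]-.045)<.0025)&(q[...,0]<.004)&(q[...,0]>-.03)&(abs(q[...,1])<.1)];print("back wall x",np.percentile(b[:,0],[1,50,99]))
p=q[(abs(q[...,2]-.062)<.003)&(q[...,0]>.1)&(q[...,0]<.2)];print("push",p.min(0),p.max(0))
E
```

```text
wall x ext [0.00420881 0.04700015]
120 -0.1018 -0.0974 -0.0996
132 -0.0465 -0.0421 -0.0443
132 0.0086 0.0129 0.0107
34 0.0304 0.0466 0.0385
172 0.0637 0.0692 0.0664
back wall x [-0.01294841 -0.00568146  0.00303749]
push [ 0.10972868 -0.29763884  0.05901197] [0.17066737 0.08364395 0.06475136]
```

```bash
cat >> h.py <<'E'
TH=3.8;A_=np.radians(TH);XF=np.array([-np.sin(A_),np.cos(A_)]);YF=np.array([-np.cos(A_),-np.sin(A_)]);ORG=np.array([.5393,-.1931])
def f2w(x,y,z): return np.r_[ORG+x*XF+y*YF,z]
RT=np.column_stack([np.r_[YF,0],np.r_[XF,0],[0,0,-1.]])   # nominal tool axes: x=y_f, y=x_f
def need(p,Rt=RT):
    T=toolpose();r=R.from_matrix(T[:3,:3].T@Rt).as_rotvec(degrees=True)
    return "mm",delta(p),"deg",r.round(2)
E
python3 - <<'E'
from h import *
for y in(-.111,-.0555,.0555,.111):print(f2w(.026,y,.0715))
print(need(f2w(.026,-.111,.0725)))
E
```

```text
[ 0.64833284 -0.15980076  0.0715    ]
[ 0.59295486 -0.16347896  0.0715    ]
[ 0.4821989  -0.17083536  0.0715    ]
[ 0.42682092 -0.17451356  0.0715    ]
('mm', array([ 43.4, -61.3, 172.6]), 'deg', array([ 0.73, -0.62,  0.59]))
```

Call:
drive_tool(
  deltas=[0.02, -0.03, 0.01, 0.7, -0.6, 0.6, 0.043, -0.061, 0.03, 0.7, -0.6, 0.6, 0.043, -0.061, 0.06, 0.7, -0.6, 0.6, 0.043, -0.061, 0.09, 0.7, -0.6, 0.6, 0.043, -0.061, 0.09, 0.7, -0.6, 0.6],
)

```text
clock: 5.3
position: [0.6442, -0.1582, 0.1487]
tool_rot: [-0.033, 0.999, 0.003, -0.007]
ft_force: [-2.0, 0.2, -4.4]
gripper_width: 0.0438
```

```bash
python3 - <<'E'
from h import *
print(need(f2w(.026,-.111,.0725)))
c=wrist();w=cloud(c);q=tofix(w,(TH,ORG,XF,YF))
p=q[(abs(q[...,2]-.045)<.0025)&(q[...,0]>.004)&(q[...,0]<.05)&(abs(q[...,1])<.16)]
y=np.sort(p[:,1]);g=np.split(y,np.where(np.diff(y)>.01)[0]+1)
for s in g: print(len(s),s.min().round(4),s.max().round(4),((s.min()+s.max())/2).round(4))
b=q[(abs(q[...,2]-.045)<.0025)&(q[...,0]<.004)&(q[...,0]>-.03)&(abs(q[...,1])<.1)];print("back wall x",np.percentile(b[:,0],[1,50,99]))
E
```

```text
('mm', array([-5. , -2.4, 76.1]), 'deg', array([ 0.34, -0.79, -0.02]))
168 -0.0849 -0.0808 -0.0828
192 -0.0295 -0.0256 -0.0275
75 -0.0086 0.0079 -0.0004
272 0.025 0.0298 0.0274
back wall x [-0.01291144 -0.0060962   0.00315132]
```

Call:
drive_tool(
  deltas=[-0.004, -0.002, 0.005, 0.3, -0.8, 0, -0.005, -0.002, 0.01, 0.3, -0.8, 0, -0.005, -0.002, 0.015, 0.3, -0.8, 0, -0.005, -0.002, 0.015, 0.3, -0.8, 0, -0.005, -0.002, 0.015, 0.3, -0.8, 0],
)

```text
clock: 5.77
position: [0.6517, -0.1598, 0.1374]
tool_rot: [-0.034, 0.999, -0.001, 0.003]
ft_force: [-0.4, -0.1, -2.9]
gripper_width: 0.0437
```

```bash
python3 - <<'E'
from h import *
print(need(f2w(.026,-.111,.0725)))
E
```

```text
('mm', array([ 3.8,  0.3, 64.9]), 'deg', array([-0.08,  0.34,  0.05]))
```

Call:
drive_tool(
  deltas=[0.003, 0, 0.015, 0, 0.3, 0, 0.004, 0, 0.03, 0, 0.3, 0, 0.004, 0, 0.035, 0, 0.3, 0, 0.004, 0, 0.035, 0, 0.3, 0, 0.004, 0, 0.035, 0, 0.3, 0],
)

```text
clock: 6.18
position: [0.6484, -0.1602, 0.1028]
tool_rot: [-0.034, 0.999, -0.001, 0.001]
ft_force: [0.4, -0.1, -3.2]
gripper_width: 0.0438
```

```bash
python3 - <<'E'
from h import *
for i in range(3):
    print(need(f2w(.026,-.111,.0725)));c=wrist()
E
```

```text
('mm', array([ 0.1,  0.4, 30.3]), 'deg', array([-0.09,  0.07,  0.05]))
('mm', array([ 0.4,  0.6, 30.8]), 'deg', array([-0.11,  0.13,  0.05]))
('mm', array([ 0.5,  0.6, 31.1]), 'deg', array([-0.12,  0.16,  0.05]))
```

Call:
drive_tool(
  deltas=[0, 0, 0.01, 0, 0, 0, 0, 0, 0.02, 0, 0, 0, 0, 0, 0.027, 0, 0, 0, 0, 0, 0.031, 0, 0, 0, 0, 0, 0.031, 0, 0, 0],
)

```text
clock: 6.75
position: [0.6487, -0.1603, 0.0719]
tool_rot: [-0.034, 0.999, -0.001, 0.001]
ft_force: [0.6, 0.2, -2.4]
gripper_width: 0.0439
```

Call:
drive_tool(
  deltas=[0, 0, 0, 0, 0, 0, 0, 0, 0, 0, 0, 0, 0, 0, 0, 0, 0, 0, 0, 0, 0, 0, 0, 0, 0, 0, 0, 0, 0, 0],
)

```text
clock: 7.17
position: [0.6486, -0.1603, 0.0717]
tool_rot: [-0.034, 0.999, -0.001, 0.001]
ft_force: [-0.0, 0.2, -2.3]
gripper_width: 0.0433
```

Call:
drive_tool(
  deltas=[0, 0, 0.001, 0, 0, 0, 0, 0, 0.001, 0, 0, 0, 0, 0, 0.001, 0, 0, 0, 0, 0, 0.001, 0, 0, 0, 0, 0, 0.001, 0, 0, 0],
)

```text
clock: 7.58
position: [0.6488, -0.1603, 0.0716]
tool_rot: [-0.034, 0.999, -0.001, 0.001]
ft_force: [-1.7, 0.6, 5.6]
gripper_width: 0.0436
```

Call:
drive_tool(
  deltas=[0, 0, 0, 0, 0, 0, 0, 0, 0, 0, 0, 0, 0, 0, 0, 0, 0, 0, 0, 0, 0, 0, 0, 0, 0, 0, 0, 0, 0, 0],
  grip=0.0912,
)

```text
clock: 8.0
position: [0.6488, -0.1603, 0.0713]
tool_rot: [-0.034, 0.999, -0.001, 0.001]
ft_force: [0.5, 0.7, -0.6]
gripper_width: 0.0739
```

Call:
drive_tool(
  deltas=[0, 0, 0, 0, 0, 0, 0, 0, -0.03, 0, 0, 0, 0, 0, -0.06, 0, 0, 0, 0, 0, -0.1, 0, 0, 0, 0, 0, -0.14, 0, 0, 0],
)

```text
clock: 8.42
position: [0.6478, -0.1599, 0.2119]
tool_rot: [-0.034, 0.999, -0.001, 0.0]
ft_force: [-0.7, -0.0, -0.0]
gripper_width: 0.0913
```

```bash
python3 - <<'E'
from h import *
c=capture("top");print(discs(c,cloud(c)));w=cloud(c);q=tofix(w,(TH,ORG,XF,YF))
for d in discs(c,w):print("fix",tofix(d[:3],(TH,ORG,XF,YF)).round(4))
c=capture("scene");print(discs(c,cloud(c)))
print(need([.636,.152,.2]),need([.603,.340,.2]))
E
```

```text
[[6.351e-01 1.496e-01 8.990e-02 1.810e-02 1.860e-02 4.500e+01]
 [6.019e-01 3.380e-01 9.080e-02 2.000e-02 1.990e-02 4.900e+01]
 [4.541e-01 2.987e-01 8.990e-02 1.790e-02 1.840e-02 5.000e+01]]
fix [ 0.3356 -0.1183  0.0899]
fix [ 0.5258 -0.0977  0.0908]
fix [0.4964 0.0524 0.0899]
[[6.356e-01 1.523e-01 8.970e-02 2.300e-02 2.060e-02 6.400e+01]
 [4.565e-01 3.014e-01 9.010e-02 2.170e-02 2.110e-02 6.900e+01]
 [6.028e-01 3.412e-01 8.980e-02 2.080e-02 2.240e-02 8.000e+01]]
('mm', array([ -4.6, 313.6,  17.5]), 'deg', array([-0.39,  0.96,  0.05])) ('mm', array([ 15.7, 503.3,  15.9]), 'deg', array([-0.39,  0.96,  0.05]))
```

Call:
drive_tool(
  deltas=[0, 0.035, 0, 0, 0, 0, 0, 0.07, 0, 0, 0, 0, 0, 0.11, 0, 0, 0, 0, -0.002, 0.15, 0, 0, 0, 0, -0.003, 0.19, 0, 0, 0, 0],
)

```text
clock: 8.93
position: [0.642, 0.0302, 0.2179]
tool_rot: [-0.033, 0.999, -0.003, 0.008]
ft_force: [0.4, 0.3, -0.3]
gripper_width: 0.0911
```

Call:
drive_tool(
  deltas=[0, 0.035, 0, 0, 0, 0, 0, 0.07, 0, 0, 0, 0, 0, 0.105, 0.01, 0, 0, 0, 0, 0.122, 0.018, 0, 0, 0, 0, 0.122, 0.018, 0, 0, 0],
)

```text
clock: 9.35
position: [0.6326, 0.1557, 0.1966]
tool_rot: [-0.035, 0.999, -0.003, 0.006]
ft_force: [-1.0, 0.5, -1.2]
gripper_width: 0.0911
```

Call:
drive_tool(
  deltas=[0, 0, 0, 0, 0, 0, 0, 0, 0, 0, 0, 0, 0, 0, 0, 0, 0, 0, 0, 0, 0, 0, 0, 0, 0, 0, 0, 0, 0, 0],
)

```text
clock: 9.77
position: [0.6329, 0.1546, 0.197]
tool_rot: [-0.035, 0.999, -0.003, 0.007]
ft_force: [-0.1, 0.4, -0.8]
gripper_width: 0.0912
```

```bash
python3 - <<'E'
from h import *
T=need([.635,.152,.06]);c=wrist();w=cloud(c);print(T)
for e in discs(c,w): print(e,need([e[0],e[1],.06]))
c=capture("top");w=cloud(c)
for d in discs(c,w):print(d,"fix",tofix(d[:3],(TH,ORG,XF,YF)).round(4))
E
```

```text
('mm', array([ -0. ,  -2. , 137.1]), 'deg', array([-0.33,  0.78,  0.18]))
[4.547e-01 3.003e-01 9.080e-02 2.430e-02 2.490e-02 6.950e+02] ('mm', array([169.5, 158.4, 133.8]), 'deg', array([-0.33,  0.77,  0.19]))
[6.016e-01 3.398e-01 9.070e-02 2.500e-02 2.410e-02 4.340e+02] ('mm', array([ 20.2, 187.6, 135.6]), 'deg', array([-0.33,  0.77,  0.19]))
[6.339e-01 1.511e-01 9.080e-02 2.480e-02 2.390e-02 4.020e+02] ('mm', array([  1.1,  -2.9, 137. ]), 'deg', array([-0.33,  0.77,  0.19]))
[ 6.497e-01 -1.625e-01  1.032e-01  1.700e-02  1.910e-02  4.600e+01] fix [ 0.0232 -0.1122  0.1032]
[6.017e-01 3.382e-01 9.050e-02 1.880e-02 2.160e-02 5.000e+01] fix [ 0.526  -0.0975  0.0905]
[4.541e-01 2.988e-01 9.050e-02 1.790e-02 1.940e-02 5.200e+01] fix [0.4965 0.0524 0.0905]
```

Call:
drive_tool(
  deltas=[0.001, -0.0025, 0.03, -0.3, 0.8, 0.2, 0.001, -0.0025, 0.06, -0.3, 0.8, 0.2, 0.001, -0.0025, 0.09, -0.3, 0.8, 0.2, 0.001, -0.0025, 0.12, -0.3, 0.8, 0.2, 0.001, -0.0025, 0.137, -0.3, 0.8, 0.2],
)

```text
clock: 10.28
position: [0.6322, 0.1508, 0.0566]
tool_rot: [-0.033, 0.999, -0.001, -0.003]
ft_force: [0.5, -0.5, 0.4]
gripper_width: 0.0914
```

```bash
python3 - <<'E'
from h import *
print(need([.634,.1515,.06]))
E
```

```text
('mm', array([-1.8,  0.6, -3.4]), 'deg', array([-0.07, -0.29, -0.04]))
```

Call:
drive_tool(
  deltas=[-0.001, 0.0005, -0.003, 0, 0, 0, -0.001, 0.0005, -0.003, 0, 0, 0, -0.001, 0.0005, -0.003, 0, 0, 0, -0.001, 0.0005, -0.003, 0, 0, 0, -0.001, 0.0005, -0.003, 0, 0, 0],
  grip=0.03,
  grip_force=25,
)

```text
clock: 10.7
position: [0.6343, 0.1516, 0.0615]
tool_rot: [-0.033, 0.999, -0.0, -0.001]
ft_force: [-0.6, 0.1, 0.6]
gripper_width: 0.0607
```

Call:
drive_tool(
  deltas=[0, 0, 0, 0, 0, 0, 0, 0, 0, 0, 0, 0, 0, 0, 0, 0, 0, 0, 0, 0, 0, 0, 0, 0, 0, 0, 0, 0, 0, 0],
)

```text
clock: 11.12
position: [0.6349, 0.1516, 0.0625]
tool_rot: [-0.033, 0.999, -0.0, 0.0]
ft_force: [-0.6, -2.0, 6.3]
gripper_width: 0.0431
```

Call:
drive_tool(
  deltas=[0, 0, 0, 0, 0, 0, 0, 0, 0, 0, 0, 0, 0, 0, 0, 0, 0, 0, 0, 0, 0, 0, 0, 0, 0, 0, 0, 0, 0, 0],
)

```text
clock: 11.53
position: [0.6349, 0.1516, 0.0625]
tool_rot: [-0.033, 0.999, -0.0, 0.0]
ft_force: [-0.3, -0.4, 4.1]
gripper_width: 0.0434
```

```bash
python3 - <<'E'
from h import *
print(need([.634,.1515,.06]),monitor.state()["ft_force"],monitor.state()["position"])
E
```

```text
('mm', array([ 0.9, -0. ,  2.5]), 'deg', array([-0.04,  0.  , -0.04])) [-0.27055608 -0.44948597  4.10815655] [0.63488262 0.15156276 0.06251244]
```

Call:
drive_tool(
  deltas=[0, 0, -0.035, 0, 0, 0, 0, 0, -0.07, 0, 0, 0, 0, 0, -0.105, 0, 0, 0, 0.005, -0.03, -0.13, 0, 0, 0, 0.012, -0.06, -0.135, 0, 0, 0],
)

```text
clock: 11.95
position: [0.6292, 0.0921, 0.2019]
tool_rot: [-0.034, 0.999, 0.0, 0.004]
ft_force: [1.1, -1.1, -2.6]
gripper_width: 0.0433
```

Call:
drive_tool(
  deltas=[0.008, -0.035, 0, 0, 0, 0, 0.016, -0.07, 0, 0, 0, 0, 0.024, -0.105, 0, 0, 0, 0, 0.032, -0.14, 0, 0, 0, 0, 0.04, -0.175, 0, 0, 0, 0],
)

```text
clock: 12.37
position: [0.6, -0.0865, 0.2001]
tool_rot: [-0.035, 0.999, 0.001, 0.003]
ft_force: [-0.2, 0.0, -3.9]
gripper_width: 0.0434
```

Call:
drive_tool(
  deltas=[0.005, -0.03, 0, 0, 0, 0, 0.01, -0.06, 0, 0, 0, 0, 0.01, -0.072, 0, 0, 0, 0, 0.01, -0.072, 0, 0, 0, 0, 0.01, -0.072, 0, 0, 0, 0],
)

```text
clock: 12.78
position: [0.5946, -0.1588, 0.1989]
tool_rot: [-0.034, 0.999, 0.001, 0.002]
ft_force: [-0.6, 0.4, -2.4]
gripper_width: 0.0439
```

Call:
drive_tool(
  deltas=[0, 0, 0, 0, 0, 0, 0, 0, 0, 0, 0, 0, 0, 0, 0, 0, 0, 0, 0, 0, 0, 0, 0, 0, 0, 0, 0, 0, 0, 0],
)

```text
clock: 13.2
position: [0.5947, -0.158, 0.199]
tool_rot: [-0.034, 0.999, 0.002, 0.002]
ft_force: [0.1, 0.6, -3.2]
gripper_width: 0.0436
```

```bash
python3 - <<'E'
from h import *
print(need(f2w(.026,-.0564,.0745)))
c=wrist();w=cloud(c);q=tofix(w,(TH,ORG,XF,YF))
p=q[(abs(q[...,2]-.045)<.0025)&(q[...,0]>.004)&(q[...,0]<.05)&(abs(q[...,1])<.16)]
y=np.sort(p[:,1]);g=np.split(y,np.where(np.diff(y)>.01)[0]+1)
for s in g: print(len(s),s.min().round(4),s.max().round(4),((s.min()+s.max())/2).round(4))
for d in discs(c,w):print(d,"fix",tofix(d[:3],(TH,ORG,XF,YF)).round(4))
E
```

```text
('mm', array([  1.8,  -5.8, 124.4]), 'deg', array([0.17, 0.23, 0.14]))
140 -0.0298 -0.0258 -0.0278
44 -0.0083 0.0081 -0.0001
148 0.0261 0.0296 0.0278
209 0.0804 0.0856 0.083
257 0.1357 0.1414 0.1386
```

Call:
drive_tool(
  deltas=[0.002, -0.006, 0.01, 0.2, 0.2, 0.1, 0.002, -0.006, 0.035, 0.2, 0.2, 0.1, 0.002, -0.006, 0.065, 0.2, 0.2, 0.1, 0.002, -0.006, 0.085, 0.2, 0.2, 0.1, 0.002, -0.006, 0.085, 0.2, 0.2, 0.1],
)

```text
clock: 13.67
position: [0.5898, -0.1633, 0.1085]
tool_rot: [-0.033, 0.999, 0.001, -0.005]
ft_force: [-0.4, 0.4, -3.3]
gripper_width: 0.0439
```

Call:
drive_tool(
  deltas=[0, 0, 0, 0, 0, 0, 0, 0, 0, 0, 0, 0, 0, 0, 0, 0, 0, 0, 0, 0, 0, 0, 0, 0, 0, 0, 0, 0, 0, 0],
)

```text
clock: 14.08
position: [0.5906, -0.1636, 0.1099]
tool_rot: [-0.033, 0.999, 0.001, -0.004]
ft_force: [0.3, 0.4, -2.6]
gripper_width: 0.0434
```

```bash
python3 - <<'E'
from h import *
print(need(f2w(.026,-.0564,.0745)))
E
```

```text
('mm', array([-3.5, -0.1, 35.4]), 'deg', array([ 0.11, -0.41,  0.02]))
```

Call:
drive_tool(
  deltas=[-0.002, 0, 0, 0.1, -0.2, 0, -0.003, 0, 0, 0.1, -0.4, 0, -0.003, 0, 0, 0.1, -0.4, 0, -0.003, 0, 0.003, 0.1, -0.4, 0, -0.003, 0, 0.005, 0.1, -0.4, 0],
)

```text
clock: 14.5
position: [0.5935, -0.1634, 0.1047]
tool_rot: [-0.033, 0.999, 0.0, -0.0]
ft_force: [0.9, -0.1, -2.6]
gripper_width: 0.0433
```

```bash
python3 - <<'E'
from h import *
print(need(f2w(.026,-.0564,.0745)))
E
```

```text
('mm', array([-0.4, -0.1, 30.2]), 'deg', array([ 0.01, -0.01,  0.02]))
```

Call:
drive_tool(
  deltas=[0, 0, 0.01, 0, 0, 0, 0, 0, 0.02, 0, 0, 0, 0, 0, 0.027, 0, 0, 0, 0, 0, 0.03, 0, 0, 0, 0, 0, 0.03, 0, 0, 0],
)

```text
clock: 14.92
position: [0.5931, -0.1633, 0.0744]
tool_rot: [-0.033, 0.999, 0.0, -0.001]
ft_force: [-0.2, -0.9, 0.9]
gripper_width: 0.0435
```

Call:
drive_tool(
  deltas=[0, 0, 0, 0, 0, 0, 0, 0, 0.001, 0, 0, 0, 0, 0, 0.001, 0, 0, 0, 0, 0, 0.001, 0, 0, 0, 0, 0, 0.001, 0, 0, 0],
)

```text
clock: 15.33
position: [0.5932, -0.1634, 0.0743]
tool_rot: [-0.033, 0.999, 0.0, -0.0]
ft_force: [-2.3, 0.1, 5.3]
gripper_width: 0.0438
```

Call:
drive_tool(
  deltas=[0, 0, 0, 0, 0, 0, 0, 0, 0, 0, 0, 0, 0, 0, 0, 0, 0, 0, 0, 0, 0, 0, 0, 0, 0, 0, 0, 0, 0, 0],
  grip=0.0912,
)

```text
clock: 15.75
position: [0.5932, -0.1634, 0.0741]
tool_rot: [-0.033, 0.999, 0.0, -0.0]
ft_force: [-0.4, -0.7, 0.2]
gripper_width: 0.074
```

Call:
drive_tool(
  deltas=[0, 0, 0, 0, 0, 0, 0, 0, -0.03, 0, 0, 0, 0, 0, -0.06, 0, 0, 0, 0, 0, -0.1, 0, 0, 0, 0, 0, -0.14, 0, 0, 0],
)

```text
clock: 16.17
position: [0.5927, -0.1632, 0.2148]
tool_rot: [-0.033, 0.999, 0.0, -0.001]
ft_force: [1.0, 0.3, 0.4]
gripper_width: 0.0909
```

Call:
drive_tool(
  deltas=[0, 0.038, 0, 0, 0, 0, -0.006, 0.076, 0, 0, 0, 0, -0.01, 0.114, 0, 0, 0, 0, -0.014, 0.152, 0, 0, 0, 0, -0.017, 0.19, 0, 0, 0, 0],
)

```text
clock: 16.58
position: [0.5969, 0.0292, 0.215]
tool_rot: [-0.033, 0.999, 0.0, -0.001]
ft_force: [0.5, 0.2, 0.2]
gripper_width: 0.0912
```

Call:
drive_tool(
  deltas=[-0.003, 0.038, 0, 0, 0, 0, -0.006, 0.076, 0, 0, 0, 0, -0.01, 0.114, 0, 0, 0, 0, -0.014, 0.152, 0, 0, 0, 0, -0.017, 0.19, 0, 0, 0, 0],
)

```text
clock: 17.0
position: [0.6011, 0.2218, 0.2151]
tool_rot: [-0.033, 0.999, 0.0, -0.001]
ft_force: [-0.0, -0.0, 0.9]
gripper_width: 0.0913
```

Call:
drive_tool(
  deltas=[-0.003, 0.038, 0, 0, 0, 0, -0.006, 0.076, 0, 0, 0, 0, -0.008, 0.11, 0, 0, 0, 0, -0.008, 0.12, 0, 0, 0, 0, -0.008, 0.12, 0, 0, 0, 0],
)

```text
clock: 17.42
position: [0.6004, 0.3449, 0.2143]
tool_rot: [-0.035, 0.999, 0.001, -0.002]
ft_force: [0.0, -0.9, 0.1]
gripper_width: 0.0914
```

Call:
drive_tool(
  deltas=[0, 0, 0, 0, 0, 0, 0, 0, 0, 0, 0, 0, 0, 0, 0, 0, 0, 0, 0, 0, 0, 0, 0, 0, 0, 0, 0, 0, 0, 0],
)

```text
clock: 17.83
position: [0.6008, 0.3436, 0.2146]
tool_rot: [-0.034, 0.999, 0.001, -0.001]
ft_force: [-0.1, 0.8, -0.8]
gripper_width: 0.0915
```

```bash
python3 - <<'E'
from h import *
T=need([.602,.340,.06]);c=wrist();w=cloud(c);print(T)
for e in discs(c,w): print(e,need([e[0],e[1],.06]))
c=capture("top");w=cloud(c)
for d in discs(c,w):print(d,"fix",tofix(d[:3],(TH,ORG,XF,YF)).round(4))
E
```

```text
('mm', array([ -1.4,  -3.8, 154.6]), 'deg', array([ 0.06, -0.15,  0.12]))
[4.542e-01 3.000e-01 9.090e-02 2.560e-02 2.410e-02 5.610e+02] ('mm', array([148.8, -33.8, 155. ]), 'deg', array([ 0.07, -0.15,  0.14]))
[6.016e-01 3.400e-01 9.080e-02 2.520e-02 2.440e-02 3.770e+02] ('mm', array([ -1. ,  -4. , 154.6]), 'deg', array([ 0.07, -0.15,  0.14]))
[ 6.501e-01 -1.625e-01  1.026e-01  1.720e-02  1.830e-02  4.600e+01] fix [ 0.0232 -0.1126  0.1026]
[ 5.933e-01 -1.646e-01  1.020e-01  1.650e-02  1.900e-02  4.700e+01] fix [ 0.0249 -0.0558  0.102 ]
```

Call:
drive_tool(
  deltas=[-0.001, -0.004, 0.035, 0, 0, 0.1, -0.001, -0.004, 0.07, 0, 0, 0.1, -0.001, -0.004, 0.105, 0, 0, 0.1, -0.001, -0.004, 0.135, 0, 0, 0.1, -0.001, -0.004, 0.153, 0, 0, 0.1],
)

```text
clock: 18.35
position: [0.5997, 0.3389, 0.0578]
tool_rot: [-0.033, 0.999, -0.001, -0.004]
ft_force: [-0.4, -1.1, -0.6]
gripper_width: 0.0915
```

Call:
drive_tool(
  deltas=[0, 0, 0, 0, 0, 0, 0, 0, 0, 0, 0, 0, 0, 0, 0, 0, 0, 0, 0, 0, 0, 0, 0, 0, 0, 0, 0, 0, 0, 0],
  grip=0.03,
  grip_force=25,
)

```text
clock: 18.77
position: [0.6008, 0.3395, 0.0599]
tool_rot: [-0.033, 0.999, 0.0, -0.002]
ft_force: [-0.0, -0.1, 0.1]
gripper_width: 0.0607
```

Call:
drive_tool(
  deltas=[0, 0, 0, 0, 0, 0, 0, 0, 0, 0, 0, 0, 0, 0, 0, 0, 0, 0, 0, 0, 0, 0, 0, 0, 0, 0, 0, 0, 0, 0],
)

```text
clock: 19.18
position: [0.6014, 0.3397, 0.0611]
tool_rot: [-0.033, 0.999, 0.001, -0.001]
ft_force: [0.5, 0.3, 6.4]
gripper_width: 0.0433
```

Call:
drive_tool(
  deltas=[0, 0, 0, 0, 0, 0, 0, 0, 0, 0, 0, 0, 0, 0, 0, 0, 0, 0, 0, 0, 0, 0, 0, 0, 0, 0, 0, 0, 0, 0],
)

```text
clock: 19.6
position: [0.6014, 0.3397, 0.0611]
tool_rot: [-0.033, 0.999, 0.001, -0.001]
ft_force: [-0.5, -0.1, 2.7]
gripper_width: 0.0436
```

```bash
python3 - <<'E'
from h import *
print(need([.6016,.340,.06]),monitor.state()["position"]);print(need(f2w(.026,.0555,.2)))
E
```

```text
('mm', array([-0.2,  0.2,  1.1]), 'deg', array([ 0.07, -0.14,  0.03])) [0.60138436 0.33974306 0.0610744 ]
('mm', array([ 153.4, -501.3, -139.2]), 'deg', array([ 0.07, -0.14,  0.03]))
```

Call:
drive_tool(
  deltas=[0, 0, -0.035, 0, 0, 0, 0, 0, -0.07, 0, 0, 0, 0, 0, -0.105, 0, 0, 0, 0.005, -0.03, -0.13, 0, 0, 0, 0.015, -0.06, -0.138, 0, 0, 0],
)

```text
clock: 20.02
position: [0.593, 0.28, 0.2026]
tool_rot: [-0.035, 0.999, 0.002, 0.002]
ft_force: [1.7, -0.2, -3.0]
gripper_width: 0.0431
```

Call:
drive_tool(
  deltas=[0.012, -0.036, 0, 0, 0, 0, 0.024, -0.073, 0, 0, 0, 0, 0.036, -0.11, 0, 0, 0, 0, 0.048, -0.147, 0, 0, 0, 0, 0.06, -0.184, 0, 0, 0, 0],
)

```text
clock: 20.43
position: [0.5442, 0.0907, 0.2004]
tool_rot: [-0.035, 0.999, 0.002, 0.001]
ft_force: [-0.4, -0.2, -2.8]
gripper_width: 0.0438
```

Call:
drive_tool(
  deltas=[0.012, -0.036, 0, 0, 0, 0, 0.024, -0.073, 0, 0, 0, 0, 0.036, -0.11, 0, 0, 0, 0, 0.048, -0.147, 0, 0, 0, 0, 0.06, -0.184, 0, 0, 0, 0],
)

```text
clock: 20.85
position: [0.4956, -0.0985, 0.1986]
tool_rot: [-0.035, 0.999, 0.002, -0.0]
ft_force: [1.0, -0.1, -3.4]
gripper_width: 0.0436
```

Call:
drive_tool(
  deltas=[0.01, -0.036, 0, 0, 0, 0, 0.015, -0.07, 0, 0, 0, 0, 0.015, -0.07, 0, 0, 0, 0, 0.015, -0.07, 0, 0, 0, 0, 0.015, -0.07, 0, 0, 0, 0],
)

```text
clock: 21.27
position: [0.485, -0.1689, 0.1975]
tool_rot: [-0.035, 0.999, 0.003, -0.001]
ft_force: [0.2, 0.7, -3.3]
gripper_width: 0.0435
```

```bash
python3 - <<'E'
from h import *
print(need(f2w(.026,.0555,.0731)),monitor.state()["gripper_width"])
E
```

```text
('mm', array([  2.7,  -2.5, 124.4]), 'deg', array([ 0.32, -0.09,  0.17])) 0.043526812586480536
```

Call:
drive_tool(
  deltas=[0.003, -0.002, 0.01, 0.3, 0, 0.1, 0.003, -0.002, 0.035, 0.3, 0, 0.1, 0.003, -0.002, 0.06, 0.3, 0, 0.1, 0.003, -0.002, 0.08, 0.3, 0, 0.1, 0.003, -0.002, 0.08, 0.3, 0, 0.1],
)

```text
clock: 21.68
position: [0.4789, -0.1677, 0.1134]
tool_rot: [-0.035, 0.999, 0.002, -0.005]
ft_force: [-1.4, 0.2, -4.4]
gripper_width: 0.0437
```

Call:
drive_tool(
  deltas=[0, 0, 0, 0, 0, 0, 0, 0, 0, 0, 0, 0, 0, 0, 0, 0, 0, 0, 0, 0, 0, 0, 0, 0, 0, 0, 0, 0, 0, 0],
)

```text
clock: 22.1
position: [0.4797, -0.1679, 0.1145]
tool_rot: [-0.035, 0.999, 0.002, -0.004]
ft_force: [0.4, 1.1, -2.6]
gripper_width: 0.0431
```

```bash
python3 - <<'E'
from h import *
print(need(f2w(.026,.0555,.0731)))
E
```

```text
('mm', array([-2.6, -3.3, 41.4]), 'deg', array([ 0.22, -0.48,  0.21]))
```

Call:
drive_tool(
  deltas=[-0.002, -0.002, 0, 0.2, -0.3, 0.2, -0.0025, -0.003, 0, 0.2, -0.4, 0.2, -0.0025, -0.003, 0.003, 0.2, -0.4, 0.2, -0.0025, -0.003, 0.006, 0.2, -0.4, 0.2, -0.0025, -0.003, 0.01, 0.2, -0.4, 0.2],
)

```text
clock: 22.52
position: [0.4822, -0.1708, 0.1042]
tool_rot: [-0.033, 0.999, 0.0, -0.001]
ft_force: [-0.3, -0.6, -3.1]
gripper_width: 0.0434
```

```bash
python3 - <<'E'
from h import *
print(need(f2w(.026,.0555,.0731)))
E
```

```text
('mm', array([ 0. , -0.1, 31.1]), 'deg', array([ 0.02, -0.08, -0.  ]))
```

Call:
drive_tool(
  deltas=[0, 0, 0.01, 0, 0, 0, 0, 0, 0.02, 0, 0, 0, 0, 0, 0.027, 0, 0, 0, 0, 0, 0.031, 0, 0, 0, 0, 0, 0.031, 0, 0, 0],
)

```text
clock: 22.93
position: [0.482, -0.1706, 0.073]
tool_rot: [-0.033, 0.999, 0.0, -0.001]
ft_force: [0.7, -0.4, -3.5]
gripper_width: 0.0436
```

Call:
drive_tool(
  deltas=[0, 0, 0, 0, 0, 0, 0, 0, 0.001, 0, 0, 0, 0, 0, 0.001, 0, 0, 0, 0, 0, 0.001, 0, 0, 0, 0, 0, 0.001, 0, 0, 0],
)

```text
clock: 23.35
position: [0.4822, -0.1707, 0.0729]
tool_rot: [-0.033, 0.999, 0.0, -0.001]
ft_force: [-2.3, 1.9, 6.0]
gripper_width: 0.0435
```

Call:
drive_tool(
  deltas=[0, 0, 0, 0, 0, 0, 0, 0, 0, 0, 0, 0, 0, 0, 0, 0, 0, 0, 0, 0, 0, 0, 0, 0, 0, 0, 0, 0, 0, 0],
  grip=0.0912,
)

```text
clock: 23.77
position: [0.4823, -0.1707, 0.0727]
tool_rot: [-0.033, 0.999, 0.0, -0.001]
ft_force: [0.1, 0.3, 0.4]
gripper_width: 0.074
```

Call:
drive_tool(
  deltas=[0, 0, 0, 0, 0, 0, 0, 0, -0.03, 0, 0, 0, 0, 0, -0.06, 0, 0, 0, 0, 0, -0.1, 0, 0, 0, 0, 0, -0.14, 0, 0, 0],
)

```text
clock: 24.18
position: [0.4818, -0.1705, 0.2137]
tool_rot: [-0.033, 0.999, 0.001, -0.002]
ft_force: [-0.0, -0.9, -0.3]
gripper_width: 0.0913
```

Call:
drive_tool(
  deltas=[0, 0.038, 0, 0, 0, 0, 0, 0.076, 0, 0, 0, 0, 0, 0.114, 0, 0, 0, 0, 0, 0.152, 0, 0, 0, 0, 0, 0.19, 0, 0, 0, 0],
)

```text
clock: 24.6
position: [0.4687, 0.0206, 0.2141]
tool_rot: [-0.033, 0.999, 0.001, -0.001]
ft_force: [1.5, 0.3, -1.1]
gripper_width: 0.0913
```

Call:
drive_tool(
  deltas=[0, 0.038, 0, 0, 0, 0, 0, 0.076, 0, 0, 0, 0, 0, 0.114, 0, 0, 0, 0, 0, 0.152, 0, 0, 0, 0, 0, 0.19, 0, 0, 0, 0],
)

```text
clock: 25.02
position: [0.4557, 0.212, 0.2144]
tool_rot: [-0.033, 0.999, 0.001, -0.001]
ft_force: [0.1, -0.9, -0.1]
gripper_width: 0.0912
```

Call:
drive_tool(
  deltas=[-0.003, 0.038, 0, 0, 0, 0, -0.003, 0.076, 0, 0, 0, 0, -0.003, 0.088, 0, 0, 0, 0, -0.003, 0.088, 0, 0, 0, 0, -0.003, 0.088, 0, 0, 0, 0],
)

```text
clock: 25.43
position: [0.4526, 0.2997, 0.214]
tool_rot: [-0.034, 0.999, -0.0, -0.002]
ft_force: [0.2, -0.1, -0.6]
gripper_width: 0.0909
```

Call:
drive_tool(
  deltas=[0, 0, 0, 0, 0, 0, 0, 0, 0, 0, 0, 0, 0, 0, 0, 0, 0, 0, 0, 0, 0, 0, 0, 0, 0, 0, 0, 0, 0, 0],
)

```text
clock: 25.85
position: [0.4528, 0.299, 0.2142]
tool_rot: [-0.033, 0.999, -0.0, -0.002]
ft_force: [-0.6, -0.7, -0.2]
gripper_width: 0.0915
```

```bash
python3 - <<'E'
from h import *
T=need([.4545,.3005,.06]);c=wrist();w=cloud(c);print(T)
for e in discs(c,w): print(e,need([e[0],e[1],.06]))
c=capture("top");w=cloud(c)
for d in discs(c,w):print(d,"fix",tofix(d[:3],(TH,ORG,XF,YF)).round(4))
E
```

```text
('mm', array([ -2.3,   1.4, 154.2]), 'deg', array([-0.  , -0.18, -0.01]))
[4.544e-01 3.003e-01 9.080e-02 2.520e-02 2.330e-02 3.660e+02] ('mm', array([ -2.2,   1. , 154.2]), 'deg', array([ 0.  , -0.18,  0.  ]))
[ 6.502e-01 -1.628e-01  1.023e-01  1.700e-02  1.890e-02  4.600e+01] fix [ 0.0229 -0.1127  0.1023]
[ 5.934e-01 -1.648e-01  1.025e-01  1.780e-02  1.760e-02  4.700e+01] fix [ 0.0247 -0.0559  0.1025]
[ 4.832e-01 -1.723e-01  1.027e-01  1.590e-02  1.870e-02  4.800e+01] fix [0.0245 0.0546 0.1027]
```

Call:
drive_tool(
  deltas=[-0.002, 0.001, 0.035, 0, 0, 0, -0.002, 0.001, 0.07, 0, 0, 0, -0.002, 0.001, 0.105, 0, 0, 0, -0.002, 0.001, 0.135, 0, 0, 0, -0.002, 0.001, 0.153, 0, 0, 0],
)

```text
clock: 26.37
position: [0.4524, 0.2993, 0.058]
tool_rot: [-0.033, 0.999, -0.001, -0.004]
ft_force: [1.3, 0.3, 0.3]
gripper_width: 0.0917
```

Call:
drive_tool(
  deltas=[0, 0, 0, 0, 0, 0, 0, 0, 0, 0, 0, 0, 0, 0, 0, 0, 0, 0, 0, 0, 0, 0, 0, 0, 0, 0, 0, 0, 0, 0],
  grip=0.03,
  grip_force=25,
)

```text
clock: 26.78
position: [0.4535, 0.2999, 0.0596]
tool_rot: [-0.033, 0.999, -0.0, -0.002]
ft_force: [-0.2, 0.5, 0.5]
gripper_width: 0.0606
```

Call:
drive_tool(
  deltas=[0, 0, 0, 0, 0, 0, 0, 0, 0, 0, 0, 0, 0, 0, 0, 0, 0, 0, 0, 0, 0, 0, 0, 0, 0, 0, 0, 0, 0, 0],
)

```text
clock: 27.2
position: [0.4541, 0.3002, 0.0605]
tool_rot: [-0.033, 0.999, -0.0, -0.001]
ft_force: [-1.3, -0.2, 5.6]
gripper_width: 0.044
```

Call:
drive_tool(
  deltas=[0, 0, 0, 0, 0, 0, 0, 0, 0, 0, 0, 0, 0, 0, 0, 0, 0, 0, 0, 0, 0, 0, 0, 0, 0, 0, 0, 0, 0, 0],
)

```text
clock: 27.62
position: [0.454, 0.3001, 0.0606]
tool_rot: [-0.033, 0.999, -0.0, -0.002]
ft_force: [-0.2, -0.8, 1.7]
gripper_width: 0.0433
```

```bash
python3 - <<'E'
from h import *
print(need([.4544,.3003,.06]),monitor.state()["position"]);print(need(f2w(.026,.111,.2)))
E
```

```text
('mm', array([-0.4,  0.1,  0.5]), 'deg', array([ 0.  , -0.18,  0.01])) [0.45402157 0.30014191 0.06055059]
('mm', array([  59.1, -471.8, -139.3]), 'deg', array([ 0.  , -0.18,  0.01]))
```

Call:
drive_tool(
  deltas=[0, 0, -0.035, 0, 0, 0, 0, 0, -0.07, 0, 0, 0, 0, 0, -0.105, 0, 0, 0, 0.005, -0.03, -0.13, 0, 0, 0, 0.009, -0.06, -0.138, 0, 0, 0],
)

```text
clock: 28.03
position: [0.451, 0.2408, 0.202]
tool_rot: [-0.035, 0.999, 0.001, 0.001]
ft_force: [1.1, -0.7, -3.2]
gripper_width: 0.0436
```

Call:
drive_tool(
  deltas=[0.005, -0.036, 0, 0, 0, 0, 0.01, -0.073, 0, 0, 0, 0, 0.015, -0.11, 0, 0, 0, 0, 0.02, -0.147, 0, 0, 0, 0, 0.024, -0.184, 0, 0, 0, 0],
)

```text
clock: 28.45
position: [0.4383, 0.054, 0.2005]
tool_rot: [-0.035, 0.999, 0.001, 0.0]
ft_force: [0.9, 0.2, -3.7]
gripper_width: 0.0437
```

Call:
drive_tool(
  deltas=[0.005, -0.036, 0, 0, 0, 0, 0.01, -0.073, 0, 0, 0, 0, 0.015, -0.11, 0, 0, 0, 0, 0.02, -0.147, 0, 0, 0, 0, 0.024, -0.184, 0, 0, 0, 0],
)

```text
clock: 28.87
position: [0.4259, -0.1327, 0.1991]
tool_rot: [-0.035, 0.999, 0.002, -0.001]
ft_force: [0.6, 0.3, -1.9]
gripper_width: 0.0436
```

Call:
drive_tool(
  deltas=[0.002, -0.03, 0, 0, 0, 0, 0.002, -0.043, 0, 0, 0, 0, 0.002, -0.043, 0, 0, 0, 0, 0.002, -0.043, 0, 0, 0, 0, 0.002, -0.043, 0, 0, 0, 0],
)

```text
clock: 29.28
position: [0.4263, -0.1747, 0.1983]
tool_rot: [-0.035, 0.999, 0.002, -0.001]
ft_force: [0.3, 1.0, -3.0]
gripper_width: 0.0435
```

```bash
python3 - <<'E'
from h import *
print(need(f2w(.026,.111,.0726)),monitor.state()["gripper_width"])
E
```

```text
('mm', array([ -0.9,  -0.5, 125.7]), 'deg', array([ 0.29, -0.15,  0.21])) 0.04347913371028709
```

Call:
drive_tool(
  deltas=[-0.001, 0, 0.01, 0.2, 0, 0.2, -0.001, 0, 0.035, 0.2, 0, 0.2, -0.001, 0, 0.06, 0.2, 0, 0.2, -0.001, 0, 0.08, 0.2, 0, 0.2, -0.001, 0, 0.08, 0.2, 0, 0.2],
)

```text
clock: 29.7
position: [0.424, -0.1715, 0.1147]
tool_rot: [-0.034, 0.999, 0.003, -0.006]
ft_force: [-0.8, 0.6, -4.3]
gripper_width: 0.0436
```

Call:
drive_tool(
  deltas=[0, 0, 0, 0, 0, 0, 0, 0, 0, 0, 0, 0, 0, 0, 0, 0, 0, 0, 0, 0, 0, 0, 0, 0, 0, 0, 0, 0, 0, 0],
)

```text
clock: 30.12
position: [0.4247, -0.1717, 0.1158]
tool_rot: [-0.034, 0.999, 0.002, -0.004]
ft_force: [0.5, 0.5, -2.4]
gripper_width: 0.0437
```

```bash
python3 - <<'E'
from h import *
print(need(f2w(.026,.111,.0726)))
E
```

```text
('mm', array([-2.3, -3.2, 43.1]), 'deg', array([ 0.29, -0.5 ,  0.14]))
```

Call:
drive_tool(
  deltas=[-0.002, -0.002, 0, 0.2, -0.3, 0.1, -0.002, -0.003, 0, 0.3, -0.4, 0.1, -0.002, -0.003, 0.003, 0.3, -0.4, 0.1, -0.002, -0.003, 0.006, 0.3, -0.4, 0.1, -0.002, -0.003, 0.01, 0.3, -0.4, 0.1],
)

```text
clock: 30.53
position: [0.4267, -0.1745, 0.1055]
tool_rot: [-0.033, 0.999, -0.0, -0.001]
ft_force: [-0.5, -0.3, -3.3]
gripper_width: 0.0434
```

```bash
python3 - <<'E'
from h import *
print(need(f2w(.026,.111,.0726)))
E
```

```text
('mm', array([-0.1,  0. , 32.9]), 'deg', array([-0.01, -0.1 ,  0.03]))
```

Call:
drive_tool(
  deltas=[0, 0, 0.01, 0, 0, 0, 0, 0, 0.02, 0, 0, 0, 0, 0, 0.027, 0, 0, 0, 0, 0, 0.032, 0, 0, 0, 0, 0, 0.033, 0, 0, 0],
)

```text
clock: 30.95
position: [0.4263, -0.1744, 0.0723]
tool_rot: [-0.033, 0.999, 0.0, -0.002]
ft_force: [-2.4, 1.0, 7.5]
gripper_width: 0.0437
```

Call:
drive_tool(
  deltas=[0, 0, 0, 0, 0, 0, 0, 0, 0.001, 0, 0, 0, 0, 0, 0.001, 0, 0, 0, 0, 0, 0.001, 0, 0, 0, 0, 0, 0.001, 0, 0, 0],
)

```text
clock: 31.37
position: [0.4263, -0.1744, 0.0723]
tool_rot: [-0.033, 0.999, 0.0, -0.001]
ft_force: [-2.2, 0.1, 6.8]
gripper_width: 0.0437
```

Call:
drive_tool(
  deltas=[0, 0, 0, 0, 0, 0, 0, 0, 0, 0, 0, 0, 0, 0, 0, 0, 0, 0, 0, 0, 0, 0, 0, 0, 0, 0, 0, 0, 0, 0],
  grip=0.0912,
)

```text
clock: 31.78
position: [0.4264, -0.1745, 0.0722]
tool_rot: [-0.033, 0.999, 0.0, -0.001]
ft_force: [0.2, 0.8, -0.6]
gripper_width: 0.0738
```

Call:
drive_tool(
  deltas=[0, 0, 0, 0, 0, 0, 0, 0, -0.03, 0, 0, 0, 0, 0, -0.06, 0, 0, 0, 0, 0, -0.1, 0, 0, 0, 0, 0, -0.14, 0, 0, 0],
)

```text
clock: 32.2
position: [0.4261, -0.1742, 0.2133]
tool_rot: [-0.033, 0.999, 0.001, -0.002]
ft_force: [0.4, 0.2, 0.4]
gripper_width: 0.091
```

Call:
drive_tool(
  deltas=[-0.02, 0.035, 0, 0, 0, 0, -0.04, 0.07, 0, 0, 0, 0, -0.06, 0.105, 0, 0, 0, 0, -0.08, 0.14, 0, 0, 0, 0, -0.1, 0.175, 0, 0, 0, 0],
  grip=0.0,
)

```text
clock: 32.62
position: [0.5147, 0.0088, 0.2131]
tool_rot: [-0.033, 0.999, 0.0, -0.002]
ft_force: [0.2, -1.3, 0.1]
gripper_width: 0.0608
```

Call:
drive_tool(
  deltas=[-0.005, 0.01, 0, 0, 0, 0, -0.01, 0.015, 0, 0, 0, 0, -0.01, 0.015, 0, 0, 0, 0, -0.01, 0.015, 0, 0, 0, 0, -0.01, 0.015, 0, 0, 0, 0],
)

```text
clock: 33.03
position: [0.523, 0.023, 0.2131]
tool_rot: [-0.032, 0.999, 0.0, -0.002]
ft_force: [0.0, 0.0, 0.5]
gripper_width: 0.0276
```

```bash
python3 - <<'E'
from h import *
FX=(TH,ORG,XF,YF)
c=capture("top");w=cloud(c)
for d in discs(c,w):print(d,"fix",tofix(d[:3],FX).round(4))
print(need(f2w(.21,0,.035)))
c=wrist();w=cloud(c);save(c,"w3.png");np.savez("w3.npz",**c);q=tofix(w,FX)
for d in discs(c,w):print("wr",d,"fix",tofix(d[:3],FX).round(4))
for n in("w2","w3"):
  q=tofix(cloud(dict(np.load(n+".npz"))),FX)
  p=q[(abs(q[...,2]-.031)<.002)&(q[...,0]>.07)&(q[...,0]<.19)&(abs(q[...,1])<.14)];print("gate",np.percentile(p,[1,50,99],axis=0).round(4))
  p=q[(abs(q[...,2]-.062)<.002)&(q[...,0]>.1)&(q[...,0]<.19)&(abs(q[...,1])<.07)];print("pp",np.percentile(p,[1,50,99],axis=0).round(4))
  p=q[(abs(q[...,2]-.052)<.002)&(q[...,0]>.06)&(q[...,0]<.15)&(abs(q[...,1])<.02)];print("keeper",np.percentile(p,[1,50,99],axis=0).round(4))
  p=q[(q[...,2]>.075)&(abs(q[...,0]+.02)<.08)&(abs(q[...,1])<.03)];print("lev",p.min(0),p.max(0))
E
```

```text
[ 6.499e-01 -1.625e-01  1.023e-01  1.650e-02  1.930e-02  4.400e+01] fix [ 0.0232 -0.1124  0.1023]
[ 5.935e-01 -1.648e-01  1.027e-01  1.650e-02  1.910e-02  4.500e+01] fix [ 0.0246 -0.056   0.1027]
[ 4.835e-01 -1.720e-01  1.026e-01  1.570e-02  1.870e-02  4.700e+01] fix [0.0248 0.0543 0.1026]
[ 4.277e-01 -1.761e-01  1.025e-01  1.590e-02  1.810e-02  4.700e+01] fix [0.0244 0.1102 0.1025]
('mm', array([ -2.6,  -6.8, 178.2]), 'deg', array([ 0.03, -0.24, -0.09]))
wr [ 4.263e-01 -1.741e-01  1.030e-01  2.500e-02  2.570e-02  5.450e+02] fix [0.0264 0.1115 0.103 ]
wr [ 4.820e-01 -1.702e-01  1.029e-01  2.480e-02  2.490e-02  4.600e+02] fix [0.0266 0.0557 0.1029]
wr [ 5.908e-01 -1.630e-01  1.029e-01  2.080e-02  2.400e-02  3.150e+02] fix [ 0.0266 -0.0534  0.1029]
wr [ 6.480e-01 -1.601e-01  1.029e-01  2.420e-02  2.450e-02  3.010e+02] fix [ 0.0257 -0.1106  0.1029]
gate [[ 0.0962 -0.1348  0.0295]
 [ 0.1321 -0.028   0.0314]
 [ 0.1685  0.0702  0.0329]]
pp [[ 0.162  -0.0437  0.0603]
 [ 0.1658  0.0026  0.0621]
 [ 0.1699  0.0434  0.0638]]
keeper [[ 0.0923 -0.0101  0.0504]
 [ 0.1009 -0.0002  0.0523]
 [ 0.1088  0.01    0.0539]]
lev [-0.03510693 -0.02324748  0.07502935] [-0.0139672   0.02207752  0.14112057]
gate [[ 0.0964 -0.0611  0.0296]
 [ 0.1306  0.0573  0.0314]
 [ 0.1692  0.1361  0.0329]]
pp [[ 0.1625 -0.0426  0.0602]
 [ 0.1666  0.0032  0.0622]
 [ 0.1703  0.0446  0.0638]]
keeper [[ 0.0925 -0.0095  0.0506]
 [ 0.1013  0.0008  0.0525]
 [ 0.1095  0.0102  0.0537]]
lev [-0.03884362 -0.02301767  0.07501371] [-0.01327328  0.02277149  0.14159221]
```

View pics/w3.png

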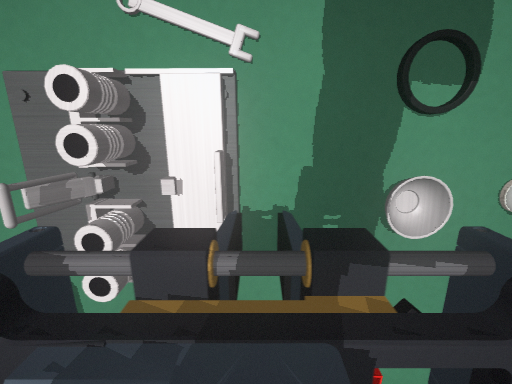

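All four cartridges stand in their bays (black tops at (68,87), (78,145), (90,239) and (99,287)). The gate is open about 46 mm, the keeper is at (170,185) and the lever/loop at (50,190). Next: push the gate with closed fingers.

Call:
drive_tool(
  deltas=[-0.002, -0.006, 0.03, 0, 0, 0, -0.002, -0.006, 0.06, 0, 0, 0, -0.002, -0.006, 0.09, 0, 0, 0, -0.002, -0.006, 0.12, 0, 0, 0, -0.002, -0.006, 0.135, 0, 0, 0],
  grip=0.0,
)

```text
clock: 33.55
position: [0.5225, 0.0161, 0.0753]
tool_rot: [-0.031, 0.999, 0.0, -0.005]
ft_force: [-0.6, -0.2, -0.0]
gripper_width: 0.0005
```

Call:
drive_tool(
  deltas=[0, 0, 0.01, 0, 0, 0, 0, 0, 0.02, 0, 0, 0, 0, 0, 0.035, 0, 0, 0, 0, 0, 0.04, 0, 0, 0, 0, 0, 0.04, 0, 0, 0],
)

```text
clock: 33.97
position: [0.5213, 0.0156, 0.0345]
tool_rot: [-0.031, 1.0, 0.0, -0.006]
ft_force: [-0.3, -0.1, -1.1]
gripper_width: 0.0009
```

Call:
drive_tool(
  deltas=[0, -0.003, 0, 0, 0, 0, 0, -0.008, 0, 0, 0, 0, 0, -0.013, 0, 0, 0, 0, 0, -0.018, 0, 0, 0, 0, 0, -0.023, 0, 0, 0, 0],
)

```text
clock: 34.38
position: [0.5231, -0.008, 0.035]
tool_rot: [-0.031, 1.0, 0.0, -0.005]
ft_force: [0.2, -0.1, 1.9]
gripper_width: 0.0006
```

```bash
python3 - <<'E'
from h import *
s=monitor.state();print(need(f2w(.1385,0,.037)),tofix(np.array(s["position"]),(TH,ORG,XF,YF)),s["ft_force"],s["gripper_width"])
E
```

```text
('mm', array([ -4.1, -47.2,  -2.1]), 'deg', array([ 0.04, -0.58, -0.26])) [0.18573807 0.00387595 0.03497956] [ 0.20625236 -0.09099354  1.94697998] 0.0005875868221975064
```

Call:
drive_tool(
  deltas=[-0.001, -0.006, -0.001, 0, 0, 0, -0.002, -0.012, -0.001, 0, 0, 0, -0.003, -0.018, -0.001, 0, 0, 0, -0.004, -0.024, -0.001, 0, 0, 0, -0.004, -0.03, -0.001, 0, 0, 0],
)

```text
clock: 34.8
position: [0.5274, -0.0374, 0.0357]
tool_rot: [-0.031, 1.0, 0.001, -0.007]
ft_force: [-3.7, 3.8, 0.7]
gripper_width: 0.0004
```

Call:
drive_tool(
  deltas=[0, -0.005, 0, 0, 0, 0, 0, -0.009, 0, 0, 0, 0, 0, -0.012, 0, 0, 0, 0, 0, -0.014, 0, 0, 0, 0, 0, -0.015, 0, 0, 0, 0],
)

```text
clock: 35.22
position: [0.5284, -0.0526, 0.0357]
tool_rot: [-0.03, 1.0, 0.001, -0.007]
ft_force: [-0.2, 4.3, 1.2]
gripper_width: 0.0003
```

```bash
python3 - <<'E'
from h import *
s=monitor.state();print(need(f2w(.1385,0,.037)),tofix(np.array(s["position"]),(TH,ORG,XF,YF)),s["ft_force"],s["gripper_width"])
E
```

```text
('mm', array([-1.5, -2.4, -1.4]), 'deg', array([ 0.17, -0.78, -0.31])) [0.14095689 0.00155056 0.03567125] [-0.16022538  4.28681974  1.19618099] 0.0002759753990906049
```

Still sliding at about 4 N. I'll push to the stop.

Call:
drive_tool(
  deltas=[0, -0.001, 0, 0, 0, 0, 0, -0.002, 0, 0, 0, 0, 0, -0.003, 0, 0, 0, 0, 0, -0.004, 0, 0, 0, 0, 0, -0.004, 0, 0, 0, 0],
)

```text
clock: 35.63
position: [0.5287, -0.0567, 0.0357]
tool_rot: [-0.03, 1.0, 0.001, -0.007]
ft_force: [-0.6, 3.4, -0.2]
gripper_width: 0.0003
```

Call:
drive_tool(
  deltas=[0, -0.001, 0, 0, 0, 0, 0, -0.001, 0, 0, 0, 0, 0, -0.002, 0, 0, 0, 0, 0, -0.002, 0, 0, 0, 0, 0, -0.002, 0, 0, 0, 0],
)

```text
clock: 36.05
position: [0.5289, -0.0589, 0.0357]
tool_rot: [-0.031, 1.0, 0.001, -0.007]
ft_force: [-0.8, 3.5, 0.4]
gripper_width: 0.0004
```

```bash
python3 - <<'E'
from h import *
FX=(TH,ORG,XF,YF)
s=monitor.state();print(tofix(np.array(s["position"]),FX),s["ft_force"])
c=capture("top");w=cloud(c);q=tofix(w,FX)
p=q[(abs(q[...,2]-.031)<.002)&(q[...,0]>.035)&(q[...,0]<.19)&(abs(q[...,1])<.14)];print("gate",np.percentile(p,[1,50,99],axis=0).round(4))
E
```

```text
[0.13464194 0.0014965  0.03569376] [-0.83222116  3.53076205  0.3822006 ]Traceback (most recent call last):
  File "<stdin>", line 5, in <module>
    return _quantile_unchecked(
        a, q, axis, out, overwrite_input, method, keepdims, weights)
    return _ureduce(a,
                    func=_quantile_ureduce_func,
    ...<5 lines>...
                    overwrite_input=overwrite_input,
                    method=method)
    r = func(a, **kwargs)
    result = _quantile(arr,
                       quantiles=q,
    ...<2 lines>...
                       out=out,
                       weights=wgt)
    slices_having_nans = np.isnan(arr[-1, ...])
                                  ~~~^^^^^^^^^
IndexError: index -1 is out of bounds for axis 0 with size 0
```

Call:
drive_tool(
  deltas=[0, -0.001, 0, 0, 0, 0, 0, -0.002, 0, 0, 0, 0, 0, -0.003, 0, 0, 0, 0, 0, -0.003, 0, 0, 0, 0, 0, -0.003, 0, 0, 0, 0],
)

```text
clock: 36.52
position: [0.5289, -0.0592, 0.0357]
tool_rot: [-0.03, 1.0, 0.003, -0.007]
ft_force: [-0.4, 13.6, 2.2]
gripper_width: 0.0004
```

Call:
drive_tool(
  deltas=[0, -0.001, 0, 0, 0, 0, 0, -0.002, 0, 0, 0, 0, 0, -0.003, 0, 0, 0, 0, 0, -0.003, 0, 0, 0, 0, 0, -0.003, 0, 0, 0, 0],
)

```text
clock: 36.93
position: [0.5289, -0.0591, 0.0358]
tool_rot: [-0.029, 1.0, 0.006, -0.007]
ft_force: [-0.0, 15.6, 2.4]
gripper_width: 0.0004
```

```bash
python3 - <<'E'
from h import *
FX=(TH,ORG,XF,YF)
s=monitor.state();print(tofix(np.array(s["position"]),FX),s["ft_force"])
c=wrist();q=tofix(cloud(c),FX)
for lo,hi in((.0295,.0335),(.060,.064),(.05,.054)):
  p=q[(q[...,2]>lo)&(q[...,2]<hi)&(q[...,0]>.045)&(q[...,0]<.19)&(abs(q[...,1])<.14)];print(len(p),np.percentile(p,[1,50,99],axis=0).round(4) if len(p) else 0)
E
```

```text
[0.13441714 0.00150209 0.03577869] [-7.16833125e-03  1.55752654e+01  2.37322043e+00]
25678 [[ 0.0479 -0.0442  0.0299]
 [ 0.0827  0.0798  0.0314]
 [ 0.1226  0.1364  0.033 ]]
915 [[0.0455 0.0175 0.06  ]
 [0.1195 0.0335 0.0623]
 [0.1437 0.1195 0.0638]]
639 [[ 0.0455 -0.0007  0.0501]
 [ 0.0562  0.0065  0.0523]
 [ 0.1431  0.1108  0.0539]]
```

Call:
drive_tool(
  deltas=[0, 0.02, 0, 0, 0, 0, 0, 0.025, -0.03, 0, 0, 0, 0, 0.025, -0.07, 0, 0, 0, 0, 0.025, -0.11, 0, 0, 0, 0, 0.025, -0.15, 0, 0, 0],
)

```text
clock: 37.4
position: [0.5296, -0.0366, 0.1878]
tool_rot: [-0.029, 1.0, 0.005, -0.007]
ft_force: [1.7, 0.2, -0.4]
gripper_width: 0.0002
```

Call:
drive_tool(
  deltas=[0, -0.03, -0.01, 0, 0, 0, 0, -0.07, -0.01, 0, 0, 0, 0, -0.11, -0.01, 0, 0, 0, 0, -0.15, -0.01, 0, 0, 0, 0, -0.19, -0.01, 0, 0, 0],
)

```text
clock: 37.82
position: [0.5405, -0.2294, 0.1962]
tool_rot: [-0.029, 1.0, 0.004, -0.007]
ft_force: [0.9, -0.0, -0.1]
gripper_width: 0.0006
```

Call:
drive_tool(
  deltas=[0, -0.03, 0, 0, 0, 0, 0, -0.05, 0, 0, 0, 0, 0, -0.05, 0, 0, 0, 0, 0, -0.05, 0, 0, 0, 0, 0, -0.05, 0, 0, 0, 0],
)

```text
clock: 38.23
position: [0.5431, -0.279, 0.1957]
tool_rot: [-0.029, 1.0, 0.004, -0.007]
ft_force: [1.2, -0.4, 0.4]
gripper_width: 0.0003
```

```bash
python3 - <<'E'
from h import *
FX=(TH,ORG,XF,YF)
print(need(f2w(-.07,0,.092)))
c=capture("scene");save(c,"s2.png");q=tofix(cloud(c),FX)
p=q[(q[...,2]>.05)&(abs(q[...,0]+.02)<.07)&(abs(q[...,1])<.027)&(q[...,2]<.16)]
for z in np.arange(.05,.15,.01):
  s=p[abs(p[:,2]-z)<.005]
  if len(s):print(z.round(3),len(s),np.percentile(s[:,0],[2,50,98]).round(4),np.percentile(s[:,1],[2,98]).round(4))
E
```

```text
('mm', array([ -3.1,  15.1, 103.8]), 'deg', array([ 0.45, -0.77, -0.48]))
0.05 29 [-0.0086 -0.003   0.0493] [-0.015   0.0111]
0.06 43 [-0.0152 -0.0091 -0.0011] [-0.0164  0.0164]
0.07 48 [-0.0184 -0.013  -0.0091] [-0.0229  0.0167]
0.08 49 [-0.0224 -0.017  -0.0109] [-0.0226  0.0136]
0.09 48 [-0.0296 -0.022  -0.014 ] [-0.0224  0.0164]
0.1 47 [-0.0345 -0.027  -0.0165] [-0.0227  0.0155]
0.11 24 [-0.0341 -0.0231 -0.0174] [-0.0232  0.0167]
0.12 14 [-0.0297 -0.0242 -0.0213] [-0.0232  0.0155]
0.13 36 [-0.0322 -0.0246 -0.022 ] [-0.0247  0.0166]
0.14 28 [-0.0299 -0.0261 -0.0198] [-0.0208  0.0167]
```

Call:
drive_tool(
  deltas=[-0.003, 0.006, 0.03, 0.4, -0.7, -0.5, -0.003, 0.006, 0.06, 0.4, -0.7, -0.5, -0.003, 0.006, 0.085, 0.4, -0.7, -0.5, -0.003, 0.006, 0.1, 0.4, -0.7, -0.5, -0.003, 0.006, 0.102, 0.4, -0.7, -0.5],
)

```text
clock: 38.7
position: [0.5425, -0.269, 0.0908]
tool_rot: [-0.035, 0.999, 0.002, -0.004]
ft_force: [-1.3, 0.5, -0.3]
gripper_width: 0.0004
```

Call:
drive_tool(
  deltas=[0, 0, 0, 0, 0, 0, 0, 0, 0, 0, 0, 0, 0, 0, 0, 0, 0, 0, 0, 0, 0, 0, 0, 0, 0, 0, 0, 0, 0, 0],
)

```text
clock: 39.12
position: [0.5432, -0.2693, 0.092]
tool_rot: [-0.035, 0.999, 0.001, -0.002]
ft_force: [-0.2, -1.0, -0.9]
gripper_width: 0.0003
```

```bash
python3 - <<'E'
from h import *
print(need(f2w(-.045,0,.092)))
E
```

```text
('mm', array([-1.3, 31.3,  0.1]), 'deg', array([ 0.17, -0.28,  0.19]))
```

Call:
drive_tool(
  deltas=[-0.001, 0.008, 0, 0.1, -0.2, 0.2, -0.001, 0.016, 0, 0.1, -0.2, 0.2, -0.001, 0.024, 0, 0.1, -0.2, 0.2, -0.001, 0.032, 0, 0.1, -0.2, 0.2, -0.001, 0.038, 0, 0.1, -0.2, 0.2],
)

```text
clock: 39.53
position: [0.5421, -0.2312, 0.0931]
tool_rot: [-0.034, 0.999, -0.001, 0.0]
ft_force: [-0.5, -3.3, 2.8]
gripper_width: 0.0005
```

Call:
drive_tool(
  deltas=[0, 0.005, 0, 0, 0, 0, 0, 0.01, 0, 0, 0, 0, 0, 0.015, 0, 0, 0, 0, 0, 0.02, 0, 0, 0, 0, 0, 0.024, 0, 0, 0, 0],
)

```text
clock: 39.95
position: [0.5404, -0.2065, 0.0928]
tool_rot: [-0.034, 0.999, -0.0, 0.0]
ft_force: [-0.2, -1.7, 1.4]
gripper_width: 0.0003
```

Call:
drive_tool(
  deltas=[0, 0.002, 0, 0, 0, 0, 0, 0.004, 0, 0, 0, 0, 0, 0.006, 0, 0, 0, 0, 0, 0.007, 0, 0, 0, 0, 0, 0.008, 0, 0, 0, 0],
)

```text
clock: 40.37
position: [0.5396, -0.1984, 0.0924]
tool_rot: [-0.034, 0.999, -0.0, -0.0]
ft_force: [0.5, -1.7, -0.5]
gripper_width: 0.0005
```

```bash
python3 - <<'E'
from h import *
s=monitor.state();print(tofix(np.array(s["position"]),(TH,ORG,XF,YF)),s["ft_force"])
E
```

```text
[-5.30993995e-03  8.02215253e-06  9.24432012e-02] [ 0.47528893 -1.70769987 -0.46803004]
```

Call:
drive_tool(
  deltas=[0, 0.001, 0, 0, 0, 0, 0, 0.002, 0, 0, 0, 0, 0, 0.003, 0, 0, 0, 0, 0, 0.003, 0, 0, 0, 0, 0, 0.003, 0, 0, 0, 0],
)

```text
clock: 40.78
position: [0.5396, -0.1975, 0.0924]
tool_rot: [-0.034, 0.999, -0.002, 0.0]
ft_force: [0.1, -8.6, -2.4]
gripper_width: 0.0002
```

```bash
python3 - <<'E'
from h import *
s=monitor.state();print(tofix(np.array(s["position"]),(TH,ORG,XF,YF)),s["ft_force"])
E
```

```text
[-4.39536907e-03 -5.71048918e-05  9.24244322e-02] [ 0.13720138 -8.58562192 -2.41613585]
```

Lever at its stop (x −4.4 mm, as predicted). Now I'll go above the lever tip and push the loop bar towards the gate.

Call:
drive_tool(
  deltas=[0, -0.01, 0, 0, 0, 0, 0, -0.013, -0.01, 0, 0, 0, 0, -0.013, -0.03, 0, 0, 0, 0, -0.013, -0.043, 0, 0, 0, 0, -0.013, -0.043, 0, 0, 0],
)

```text
clock: 41.2
position: [0.5422, -0.2109, 0.1389]
tool_rot: [-0.034, 0.999, -0.003, 0.003]
ft_force: [1.1, 0.2, 0.9]
gripper_width: 0.0004
```

Call:
drive_tool(
  deltas=[0, 0, 0, 0, 0, 0, 0, 0, 0, 0, 0, 0, 0, 0, 0, 0, 0, 0, 0, 0, 0, 0, 0, 0, 0, 0, 0, 0, 0, 0],
)

```text
clock: 41.62
position: [0.5418, -0.2106, 0.1382]
tool_rot: [-0.034, 0.999, -0.002, 0.002]
ft_force: [0.1, -0.9, 0.3]
gripper_width: 0.0002
```

```bash
python3 - <<'E'
from h import *
FX=(TH,ORG,XF,YF)
print(need(f2w(.02,0,.133)))
c=capture("scene");save(c,"s3.png");c=capture("top");q2=tofix(cloud(c),FX)
for n,q in(("top",q2),):
  p=q[(q[...,2]>.118)&(q[...,0]>.015)&(q[...,0]<.08)&(abs(q[...,1])<.03)&(q[...,2]<.145)];print(len(p),p.mean(0) if len(p) else 0,p.max(0) if len(p) else 0)
E
```

```text
('mm', array([ 1.3, 37.7,  5. ]), 'deg', array([-0.28,  0.22,  0.05]))
8 [0.02989705 0.01922108 0.1298643 ] [0.03521737 0.02165957 0.13599317]
```

View pics/s3.png

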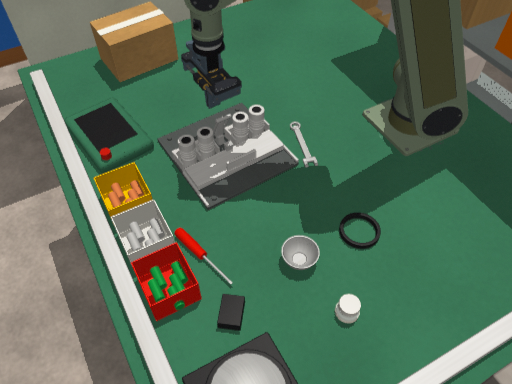

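The scene shows the gate shut, four cartridges in line and the loop up at about (226,122), with the bystanders untouched.

Call:
drive_tool(
  deltas=[0.001, 0.01, 0.002, 0, 0, 0, 0.001, 0.02, 0.004, 0, 0, 0, 0.001, 0.03, 0.005, 0, 0, 0, 0.001, 0.038, 0.006, 0, 0, 0, 0.001, 0.045, 0.009, 0, 0, 0],
)

```text
clock: 42.13
position: [0.5381, -0.1646, 0.1293]
tool_rot: [-0.034, 0.999, -0.003, 0.003]
ft_force: [0.1, 0.4, -0.3]
gripper_width: 0.0005
```

Call:
drive_tool(
  deltas=[0, 0.003, 0.002, 0, 0, 0, 0, 0.006, 0.004, 0, 0, 0, 0, 0.01, 0.007, 0, 0, 0, 0, 0.013, 0.01, 0, 0, 0, 0, 0.015, 0.012, 0, 0, 0],
)

```text
clock: 42.55
position: [0.5369, -0.1494, 0.1167]
tool_rot: [-0.034, 0.999, -0.002, 0.002]
ft_force: [-0.7, -0.9, -0.2]
gripper_width: 0.0003
```

```bash
python3 - <<'E'
from h import *
FX=(TH,ORG,XF,YF)
s=monitor.state();print(tofix(np.array(s["position"]),FX),s["ft_force"])
c=capture("top");q=tofix(cloud(c),FX)
p=q[(q[...,2]>.064)&(q[...,0]>.035)&(q[...,0]<.09)&(abs(q[...,1])<.03)&(q[...,2]<.145)];print(len(p),p.mean(0) if len(p) else 0,p.max(0) if len(p) else 0)
E
```

```text
[ 0.04377148 -0.0005493   0.11672745] [-0.66328487 -0.90410531 -0.2115374 ]
0 0 0
```

Call:
drive_tool(
  deltas=[0, 0.003, 0.003, 0, 0, 0, 0, 0.006, 0.006, 0, 0, 0, 0, 0.008, 0.009, 0, 0, 0, 0, 0.008, 0.009, 0, 0, 0, 0, 0.008, 0.009, 0, 0, 0],
)

```text
clock: 43.02
position: [0.5361, -0.1411, 0.1071]
tool_rot: [-0.034, 0.999, -0.002, 0.002]
ft_force: [0.0, -0.1, -0.5]
gripper_width: 0.0007
```

Call:
drive_tool(
  deltas=[0, -0.005, -0.01, 0, 0, 0, 0, -0.005, -0.04, 0, 0, 0, 0, -0.005, -0.08, 0, 0, 0, 0.03, -0.005, -0.11, 0, 0, 0, 0.06, -0.005, -0.14, 0, 0, 0],
)

```text
clock: 43.43
position: [0.4776, -0.1501, 0.2484]
tool_rot: [-0.035, 0.999, -0.003, 0.003]
ft_force: [-1.0, -0.3, -0.3]
gripper_width: 0.0007
```

Call:
drive_tool(
  deltas=[-0.035, 0.01, 0, 0, 0, 0, -0.07, 0.02, 0, 0, 0, 0, -0.105, 0.03, 0, 0, 0, 0, -0.14, 0.04, 0, 0, 0, 0, -0.17, 0.04, 0, 0, 0],
)

```text
validation failed for argument at $.de...
```

```bash
python3 - <<'E'
from h import *
FX=(TH,ORG,XF,YF)
s=monitor.state();print(tofix(np.array(s["position"]),FX),s["ft_force"])
c=wrist();save(c,"w4.png");q=tofix(cloud(c),FX)
p=q[(q[...,2]>.036)&(q[...,0]>.066)&(q[...,0]<.11)&(abs(q[...,1])<.024)];print(len(p),np.percentile(p,[5,50,95],axis=0).round(4) if len(p) else 0)
c=capture("top");q=tofix(cloud(c),FX)
p=q[(q[...,2]>.036)&(q[...,0]>.066)&(q[...,0]<.11)&(abs(q[...,1])<.024)];print(len(p),np.percentile(p,[5,50,95],axis=0).round(4) if len(p) else 0)
p=q[(q[...,2]>.09)&(abs(q[...,0])<.04)&(abs(q[...,1])<.02)];print(len(p),np.percentile(p,[5,50,95],axis=0).round(4) if len(p) else 0)
E
```

```text
[0.04695171 0.05874025 0.24842491] [-0.98673627 -0.26150737 -0.28051738]
162 [[ 0.0682 -0.0138  0.0384]
 [ 0.0754  0.0074  0.0406]
 [ 0.0792  0.0208  0.0422]]
98 [[0.0751 0.0098 0.5792]
 [0.0872 0.0192 0.6146]
 [0.0936 0.0237 0.6248]]
0 0
```

View pics/w4.png

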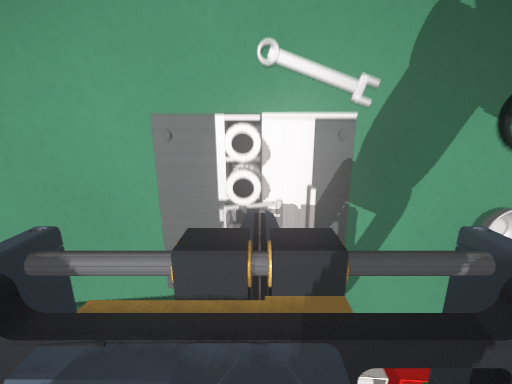

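The wrist view and cloud show the loop bar lying behind the keeper: its top is at z 40.6 mm and x 75 mm (predicted 76 and 41). Next I'll press the lever over from its gate side.

Call:
drive_tool(
  deltas=[-0.03, -0.003, 0, 0, 0, 0, -0.058, -0.005, 0, 0, 0, 0, -0.058, -0.005, 0.03, 0, 0, 0, -0.058, -0.005, 0.06, 0, 0, 0, -0.058, -0.005, 0.07, 0, 0, 0],
)

```text
clock: 43.95
position: [0.534, -0.1521, 0.1789]
tool_rot: [-0.033, 0.999, -0.003, 0.003]
ft_force: [-0.9, 0.9, 0.0]
gripper_width: 0.0003
```

Call:
drive_tool(
  deltas=[0, 0, 0, 0, 0, 0, 0, 0, 0, 0, 0, 0, 0, 0, 0, 0, 0, 0, 0, 0, 0, 0, 0, 0, 0, 0, 0, 0, 0, 0],
)

```text
clock: 44.37
position: [0.5348, -0.1524, 0.1805]
tool_rot: [-0.033, 0.999, -0.004, 0.004]
ft_force: [-0.1, 0.4, 0.1]
gripper_width: 0.0006
```

```bash
python3 - <<'E'
from h import *
s=monitor.state();print(need(f2w(.038,0,.1)),tofix(np.array(s["position"]),(TH,ORG,XF,YF)),s["ft_force"])
E
```

```text
('mm', array([-1.1, -2.3, 80.5]), 'deg', array([-0.44,  0.49,  0.03])) [0.04093758 0.00182269 0.18049159] [-0.10915189  0.42798728  0.06182153]
```

Call:
drive_tool(
  deltas=[-0.001, -0.002, 0.025, -0.4, 0.4, 0, -0.001, -0.002, 0.05, -0.4, 0.4, 0, -0.001, -0.002, 0.07, -0.4, 0.4, 0, -0.001, -0.002, 0.08, -0.4, 0.4, 0, -0.001, -0.002, 0.08, -0.4, 0.4, 0],
)

```text
clock: 44.78
position: [0.5355, -0.1545, 0.099]
tool_rot: [-0.033, 0.999, 0.0, -0.001]
ft_force: [-0.2, -0.3, 0.3]
gripper_width: 0.0004
```

Call:
drive_tool(
  deltas=[0, -0.007, 0, 0, 0, 0, 0, -0.014, 0, 0, 0, 0, 0, -0.021, -0.001, 0, 0, 0, 0, -0.028, -0.001, 0, 0, 0, 0, -0.033, -0.001, 0, 0, 0],
)

```text
clock: 45.2
position: [0.5386, -0.1886, 0.1012]
tool_rot: [-0.033, 0.999, -0.0, 0.0]
ft_force: [0.6, 1.8, 2.5]
gripper_width: 0.0005
```

```bash
python3 - <<'E'
from h import *
s=monitor.state();print(need(f2w(-.0087,0,.099)),tofix(np.array(s["position"]),(TH,ORG,XF,YF)),s["ft_force"])
E
```

```text
('mm', array([ -0.4, -13.3,   2.2]), 'deg', array([-0.01,  0.04, -0.01])) [0.00455667 0.00041418 0.10119643] [0.63581603 1.83763348 2.51225535]
```

Call:
drive_tool(
  deltas=[0, -0.007, 0.001, 0, 0, 0, 0, -0.014, 0.003, 0, 0, 0, 0, -0.02, 0.005, 0, 0, 0, 0, -0.026, 0.008, 0, 0, 0, 0, -0.031, 0.011, 0, 0, 0],
)

```text
clock: 45.62
position: [0.541, -0.2206, 0.0902]
tool_rot: [-0.033, 0.999, -0.0, 0.001]
ft_force: [-1.0, 1.8, 3.4]
gripper_width: 0.0002
```

```bash
python3 - <<'E'
from h import *
FX=(TH,ORG,XF,YF)
s=monitor.state();print(tofix(np.array(s["position"]),FX),s["ft_force"])
c=wrist();q=tofix(cloud(c),FX)
p=q[(q[...,2]>.036)&(q[...,2]<.06)&(q[...,0]>.045)&(q[...,0]<.1)&(abs(q[...,1])<.024)];print(len(p),np.percentile(p,[5,50,95],axis=0).round(4) if len(p) else 0)
E
```

```text
[-0.02751481  0.00016595  0.09017036] [-0.98918847  1.81825443  3.3713718 ]
1072 [[ 0.0453 -0.0178  0.039 ]
 [ 0.0538  0.0033  0.0483]
 [ 0.0637  0.0184  0.0532]]
```

Call:
drive_tool(
  deltas=[0, -0.004, 0.004, 0, 0, 0, 0, -0.008, 0.009, 0, 0, 0, 0, -0.012, 0.014, 0, 0, 0, 0, -0.015, 0.019, 0, 0, 0, 0, -0.018, 0.024, 0, 0, 0],
)

```text
clock: 46.08
position: [0.5425, -0.2402, 0.0656]
tool_rot: [-0.033, 0.999, -0.001, 0.001]
ft_force: [-0.1, -0.2, 3.9]
gripper_width: 0.0005
```

```bash
python3 - <<'E'
from h import *
s=monitor.state();print(tofix(np.array(s["position"]),(TH,ORG,XF,YF)),s["ft_force"])
E
```

```text
[-4.72483503e-02 -6.08671879e-05  6.55749286e-02] [-0.1085793  -0.16132616  3.88844953]
```

Call:
drive_tool(
  deltas=[0, -0.001, 0.005, 0, 0, 0, 0, -0.003, 0.01, 0, 0, 0, 0, -0.004, 0.014, 0, 0, 0, 0, -0.005, 0.018, 0, 0, 0, 0, -0.006, 0.021, 0, 0, 0],
)

```text
clock: 46.5
position: [0.5426, -0.2458, 0.0439]
tool_rot: [-0.033, 0.999, -0.001, 0.001]
ft_force: [-3.2, 6.0, 24.6]
gripper_width: 0.0009
```

Call:
drive_tool(
  deltas=[0, 0, 0.001, 0, 0, 0, 0, 0, 0.002, 0, 0, 0, 0, 0, 0.003, 0, 0, 0, 0, 0, 0.003, 0, 0, 0, 0, 0, 0.003, 0, 0, 0],
)

```text
clock: 46.92
position: [0.5427, -0.2457, 0.0439]
tool_rot: [-0.033, 0.999, -0.001, 0.001]
ft_force: [-5.2, 1.9, 20.5]
gripper_width: 0.0007
```

```bash
python3 - <<'E'
from h import *
s=monitor.state();print(tofix(np.array(s["position"]),(TH,ORG,XF,YF)),s["ft_force"])
E
```

```text
[-0.05272308  0.00013474  0.04391522] [-5.17053478  1.85659136 20.49125489]
```

Call:
drive_tool(
  deltas=[0, 0, -0.02, 0, 0, 0, 0, 0, -0.06, 0, 0, 0, 0, 0, -0.1, 0, 0, 0, 0, 0, -0.14, 0, 0, 0, 0, 0, -0.17, 0, 0, 0],
)

```text
clock: 47.33
position: [0.5427, -0.2453, 0.2169]
tool_rot: [-0.033, 0.999, -0.001, 0.002]
ft_force: [0.3, 0.1, 0.3]
gripper_width: 0.0004
```

Call:
drive_tool(
  deltas=[-0.03, 0, 0, 0, 0, 0, -0.06, 0.02, 0, 0, 0, 0, -0.09, 0.04, 0, 0, 0, 0, -0.11, 0.06, 0, 0, 0, 0, -0.11, 0.06, 0, 0, 0, 0],
)

```text
clock: 47.75
position: [0.6514, -0.1736, 0.2156]
tool_rot: [-0.035, 0.999, 0.0, 0.002]
ft_force: [-1.2, 0.3, -0.1]
gripper_width: 0.0002
```

```bash
python3 - <<'E'
from h import *
FX=(TH,ORG,XF,YF)
s=monitor.state();print(s["position"],s["ft_force"])
c=wrist();save(c,"w5.png");w=cloud(c);q=tofix(w,FX)
for d in discs(c,w):print(tofix(d[:3],FX).round(4))
p=q[(q[...,0]<-.02)&(q[...,0]>-.08)&(abs(q[...,1])<.01)&(q[...,2]>.02)];print("lever",np.percentile(p,[5,50,95],axis=0).round(4))
k=np.polyfit(p[:,0],p[:,2],1);print("lever slope",k)
p=q[(abs(q[...,2]-.0405)<.0025)&(q[...,0]>.056)&(q[...,0]<.09)&(abs(q[...,1])<.024)];print("bar",len(p),np.percentile(p,[5,50,95],axis=0).round(4) if len(p) else 0)
p=q[(abs(q[...,2]-.031)<.002)&(q[...,0]>.035)&(q[...,0]<.19)&(abs(q[...,1])<.14)];print("gate",np.percentile(p,[1,50,99],axis=0).round(4))
E
```

```text
[ 0.65136607 -0.17360671  0.21557238] [-1.18606346  0.29221484 -0.13367662]
[0.026  0.0566 0.1028]
[ 0.0252 -0.1105  0.1028]
lever [[-0.0725 -0.0093  0.0432]
 [-0.0479  0.0005  0.0445]
 [-0.023   0.0094  0.0458]]
lever slope [0.00305977 0.04460897]
bar 141 [[ 0.0567 -0.0214  0.0395]
 [ 0.0605 -0.004   0.0417]
 [ 0.0637  0.0203  0.0427]]
gate [[ 0.0502 -0.1335  0.0296]
 [ 0.0876 -0.0065  0.0314]
 [ 0.1223  0.0969  0.0329]]
```

View pics/w5.png

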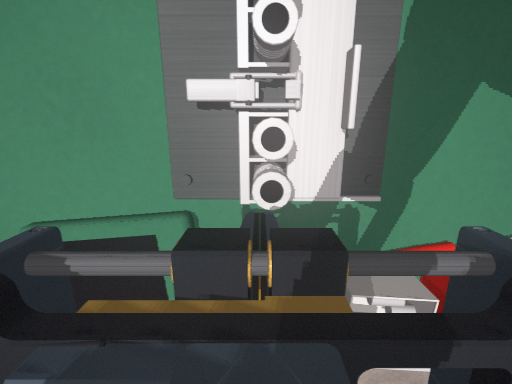

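The lever lies flat (225,90), with the loop drawn over the keeper (293,88). I'll check all four cartridges in the top view, then hand in.

```bash
python3 - <<'E'
from h import *
FX=(TH,ORG,XF,YF);n=0
for v in("top","scene"):
    c=capture(v);w=cloud(c);r=[tofix(d[:3],FX).round(4) for d in discs(c,w)];print(v,r)
    n=max(n,sum(abs(f[0]-.026)<.008 and min(abs(abs(f[1])-np.array([.0555,.111])))<.006 for f in r))
print(n)
if n==4 or 1 and n>=3 and False: pass
if n==4: print(ticket.sign_off())
E
```

```text
top [array([ 0.0241, -0.1124,  0.1028]), array([ 0.0247, -0.056 ,  0.1026])]
scene []
2
```

Call:
drive_tool(
  deltas=[0, 0.035, -0.01, 0, 0, 0, 0, 0.07, -0.02, 0, 0, 0, 0, 0.11, -0.03, 0, 0, 0, 0, 0.15, -0.04, 0, 0, 0, 0, 0.19, -0.04, 0, 0, 0],
)

```text
clock: 48.32
position: [0.6347, 0.0118, 0.2581]
tool_rot: [-0.032, 0.999, -0.002, 0.003]
ft_force: [0.8, 0.1, 1.1]
gripper_width: 0.0003
```

Call:
drive_tool(
  deltas=[0, 0.035, 0, 0, 0, 0, 0, 0.07, 0, 0, 0, 0, 0, 0.1, 0, 0, 0, 0, 0, 0.1, 0, 0, 0, 0, 0, 0.1, 0, 0, 0, 0],
)

```text
clock: 48.73
position: [0.6275, 0.1117, 0.2577]
tool_rot: [-0.033, 0.999, -0.002, 0.003]
ft_force: [-0.4, 0.1, 0.2]
gripper_width: -0.0001
```

```bash
python3 - <<'E'
from h import *
FX=(TH,ORG,XF,YF);n=0
c=capture("top");w=cloud(c);r=[tofix(d[:3],FX).round(4) for d in discs(c,w)];print(r)
n=sum(abs(f[0]-.026)<.008 and min(abs(abs(f[1])-np.array([.0555,.111])))<.006 and abs(f[2]-.102)<.004 for f in r)
print(n)
if n==4: print(ticket.sign_off())
E
```

```text
[array([ 0.0232, -0.1125,  0.1027]), array([ 0.0252, -0.0559,  0.1029]), array([0.0243, 0.0543, 0.1028]), array([0.0245, 0.1077, 0.1031])]
4
the job is handed in; nothing more can be done
None
```

The job is done and handed in at about 49 s. All four cartridges stand in the bays, the gate is pushed home, the loop is hooked behind the keeper and the lever is pressed flat.

The last checks showed:
- **Cartridges:** the top camera puts all four within about 3.5 mm of their bay centres, tops at 103 mm, so they are down on the plate.
- **Gate:** its front edge is at 50 mm, where it should be when home.
- **Lever:** flat, with a measured slope of about 0.003 rad.
- **Loop bar:** behind the keeper at x of about 60 mm. From that I estimate the keeper is drawn about 3 mm; I had no direct reading of the draw.
- **Robot:** clear of everything at hand-in.

One check gave nothing: the scene camera found no cartridge tops while the arm was over the fixture, and the top camera saw only two of them. I moved the arm aside and repeated it with the top camera before handing in. I saw no knocked cartridge and no grip slip. The bystanders looked undisturbed in the last scene picture, taken before the loop was lowered; I did not measure them again afterwards.

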